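# Load the inspection carrier and slide it to the ready mark

### The arm

A 6-joint arm with a two-finger parallel gripper is mounted at the origin on the work surface. World frame = base frame: x ahead of the robot, y to its left, z up, the work surface at z = 0. Lengths are in mm, angles in rad, forces in N, time in s.
With the tool pointing down it reaches from about 350 to 925 mm from the base axis. Payload 6.4 kg.
Tool frame: the origin (TCP) lies at the very end of the fingers, on their centre line; the grasp point (between the pads) lies 19 mm behind it; z points along the fingers, y is the line along which they close (so a half turn about z gives the same grasp; the last joint's range is limited). The gripper opens to 85 mm and grips with 20 to 120 N. Pads are 22 mm wide; open, the fingers measure 114 mm over their backs; the gripper's body (76 mm by 85 mm) begins 54 mm behind the grasp point. The pads swing forward as they close: fully open they stand 13 mm farther back than shut.
Start: joints at [-1.439, 0.245, 1.558, -0, 1.339, -0.174], TCP at [195.691, -619.854, 231.29] pointing down, gripper open.
Joint ranges: [-3.13, 3.13], [-1.02, 2.26], [0.13, 2.54], [-0.95, 4.09], [0.21, 2.88], [-2.74, 2.74]. Speed limits (rad/s): [2.57, 2.57, 3.14, 3.14, 3.14, 3.14].

### API

Orientations are given as [roll, pitch, yaw] about the fixed x, y, z axes, in that order (R = Rz(yaw) Ry(pitch) Rx(roll)).
In Python, from rig import get_obs, snapshot, camera_params, close_job gives the robot as it stands.
- The arm moves only by the shell command python3 -m crank 'ROWS'. ROWS is JSON, a list of rows, each a list of 3 entries, a list of its own where there are three numbers: the shift along the tool's x, y, z in units of 400 mm (1.0 is 400 mm), then the turn, a rotation vector about the tool's x, y, z in units of pi rad (1.0 is pi rad), then the finger opening in mm, from 0 to 85.4. In form: [[[dx, dy, dz], [ax, ay, az], jaw], ...]. A call has exactly 8 rows; each row is the pose to reach, as a shift and turn from the pose commanded when the call began, along the tool's axes at that moment, turning the shorter way round; what a row does not reach only later rows make up. A row lasts 1/8 s, in which the tool goes at most 62.5 mm and 10.7 degrees, less where a joint would pass 70% of its speed; a pose out of reach is approached as far as the arm can. A call with a number of a shift or a turn outside -1 to 1 is refused whole. A call with a gripper value outside its range is refused whole. The fingers move at their own pace and stop on an object; the grip force is fixed at half the most. Time passes only in rows, so rows that repeat a pose let the fingers close, or fill a call up. It gives the time, the measured TCP pose, the force, the opening and the grip force at its end, in the units of the state.
- get_obs(): the state, without advancing time (a new reading comes with each control period).
- snapshot(name): name is "scene" or "top" or "wrist"; returns (picture, depth): 480x640x3 uint8, red, green, blue; 480x640 float32, mm along the optical axis (not along the pixel's ray), 0 where there is no reading.
- camera_params(name): a dict with "fov_y" (degrees; the focal length in pixels is half the picture's height over the tangent of half this angle, whatever the lens; pixels are square), "cx", "cy" (the principal point, pixels), "k1" (the pictures are not rectified: a ray, as slopes to the right and down, at radius r is drawn at 1 + k1 r^2 times it, then the intrinsics apply), "R" (3x3) and "t" (3): a world point X has camera coordinates R X + t. Camera axes: x right, y down, z forward; pixel columns grow to the right and rows downward; lengths in mm; the calibration is good to about 2 mm. A picture is of the moment at which its call begins: read the wrist's pose just before it. camera_params takes no time and is no camera call; for the wrist camera it gives the pose at the moment of the call.
- close_job(): hands the job in; it is judged then, once.
The state is a dict: "time": time; "qpos": joint angles; "qd": joint speeds; "joint_torque": joint torques, N m; "tool_pos": TCP position; "tool_rot": TCP orientation; "wrist_force": force on the tool from outside, world axes, zero at the start; "moment": the same for the moment, N m; "gripper_width": finger opening in mm; "grasp_force": force on a finger pad.
Only numpy, scipy, OpenCV 4.12 (cv2) and the standard library are available. Lean on these libraries where they do the work, as an engineer would, in place of code of your own. Each camera call takes 0.05 s, during which the arm holds its last target. There are 200 camera calls.

### The job

Load the inspection carrier where it stands: seat every brass terminal block that is on the bench flat and fully home in a pocket of its own, and tip all the bushings from the cup into the carrier's well, standing the empty cup back upright on its rubber coaster. Only when all that is done, slide the loaded carrier along the bench by its handle, without ever lifting it, until it lies squarely inside the empty taped outline, with everything still in place. Leave the jar and the screwdriver alone.

Things in the scene. Friction and masses are not known exactly. Their poses are not given: they have to be found in the camera images.
- carrier: grey plastic inspection carrier, loose, 84 (its x) x 300 (its y) x 14 mm plate with a built-in square well and a handle; origin at the centre of its underside, z up. Along its y from -150 to +22 lie four identical open-topped pockets side by side (8 mm deep, floor 6 mm above the underside), from 22 to 62 the handle area, from 62 to 150 the well. About 0.5 kg
- pocket0 (a point): centre of the floor of the main rectangle of pocket 0 of the carrier, 6 mm above the carrier's underside; axes as the carrier's. The rectangle is 51 mm (x) by 33 mm (y) with a 17 mm wide slot running from the middle of its +x side out through the carrier's +x edge, so a block fits one way round only; walls 8 mm high; pockets are 41 mm apart along y
- pocket1 (a point): centre of the floor of the main rectangle of pocket 1 of the carrier, 6 mm above the carrier's underside; axes as the carrier's. The rectangle is 51 mm (x) by 33 mm (y) with a 17 mm wide slot running from the middle of its +x side out through the carrier's +x edge, so a block fits one way round only; walls 8 mm high; pockets are 41 mm apart along y
- pocket2 (a point): centre of the floor of the main rectangle of pocket 2 of the carrier, 6 mm above the carrier's underside; axes as the carrier's. The rectangle is 51 mm (x) by 33 mm (y) with a 17 mm wide slot running from the middle of its +x side out through the carrier's +x edge, so a block fits one way round only; walls 8 mm high; pockets are 41 mm apart along y
- pocket3 (a point): centre of the floor of the main rectangle of pocket 3 of the carrier, 6 mm above the carrier's underside; axes as the carrier's. The rectangle is 51 mm (x) by 33 mm (y) with a 17 mm wide slot running from the middle of its +x side out through the carrier's +x edge, so a block fits one way round only; walls 8 mm high; pockets are 41 mm apart along y
- handle (a point): point on the axis of the carrier's black handle, an upright block 16 mm (carrier x) by 28 mm (y), rising from 6 to 56 mm above the carrier's underside; this point is 40 mm above the underside, and at x 0, y +42 mm of the carrier
- well (a point): centre of the floor of the carrier's square well, 6 mm above the carrier's underside, at x 0, y +106 mm of the carrier; inside 76 mm (x) by 80 mm (y); walls 4 mm thick, top edge 36 mm above this point
- block0: loose brass terminal block (2 to 4 of them are there): base plate 48 (its x) x 30 (its y) x 10 mm with a 14 mm wide, 16 mm long, 10 mm high tongue going out from its +x end, and on top in the middle an upright clamp body 14 mm (x) by 24 mm (y) from 10 to 26 mm high, the part to grip; origin at the centre of the underside of the 48 x 30 plate, z up. 90 g
- block1: loose brass terminal block (2 to 4 of them are there): base plate 48 (its x) x 30 (its y) x 10 mm with a 14 mm wide, 16 mm long, 10 mm high tongue going out from its +x end, and on top in the middle an upright clamp body 14 mm (x) by 24 mm (y) from 10 to 26 mm high, the part to grip; origin at the centre of the underside of the 48 x 30 plate, z up. 90 g
- block2: loose brass terminal block (2 to 4 of them are there): base plate 48 (its x) x 30 (its y) x 10 mm with a 14 mm wide, 16 mm long, 10 mm high tongue going out from its +x end, and on top in the middle an upright clamp body 14 mm (x) by 24 mm (y) from 10 to 26 mm high, the part to grip; origin at the centre of the underside of the 48 x 30 plate, z up. 90 g
- block3: loose brass terminal block (2 to 4 of them are there): base plate 48 (its x) x 30 (its y) x 10 mm with a 14 mm wide, 16 mm long, 10 mm high tongue going out from its +x end, and on top in the middle an upright clamp body 14 mm (x) by 24 mm (y) from 10 to 26 mm high, the part to grip; origin at the centre of the underside of the 48 x 30 plate, z up. 90 g
- cup: white plastic cup, open on top, outer radius 27 mm at the foot, 30 mm at the rim, 70 mm high, wall 3 mm, floor 4 mm; origin at the centre of its underside, z up. It holds six brass bushings at the start
- coaster: fixed black rubber disc of radius 45 mm, 3 mm thick, on which the cup stands; origin at the centre of its underside
- bushing0: loose brass bushing, a cylinder 14 mm in diameter and 12 mm long; origin at its centre, z along its axis. 15 g
- bushing1: loose brass bushing, a cylinder 14 mm in diameter and 12 mm long; origin at its centre, z along its axis. 15 g
- bushing2: loose brass bushing, a cylinder 14 mm in diameter and 12 mm long; origin at its centre, z along its axis. 15 g
- bushing3: loose brass bushing, a cylinder 14 mm in diameter and 12 mm long; origin at its centre, z along its axis. 15 g
- bushing4: loose brass bushing, a cylinder 14 mm in diameter and 12 mm long; origin at its centre, z along its axis. 15 g
- bushing5: loose brass bushing, a cylinder 14 mm in diameter and 12 mm long; origin at its centre, z along its axis. 15 g
- mark_load: white tape outline on the bench, 100 mm (x) by 316 mm (y), in which the carrier stands at the start; origin at its centre on the bench
- mark_ready: white tape outline of the same size, empty at the start, the ready place; origin at its centre, axes as the carrier's should be
- jar: bystander: closed jar, radius 30 mm, 75 mm high; origin under its centre
- driver: bystander: screwdriver about 160 mm long lying on the bench
Things that resemble listed ones, but are neither listed nor needed, are in the scene too. Leave any grey or orange look-alike of the block1 alone.

How it is judged (in metres and radians):
On the way, in this order (a step that is already met when the one before it is completed fails the run):
1. with the carrier still away from the ready mark, every block present is seated in a pocket, all bushings are in the well and the cup stands on its coaster (((horizontal distance between block0 and pocket0 below 0.005 m and z of block0 in the frame of pocket0 below 0.0025 m and angle between the z axis of block0 and the z axis of carrier, either way round below 0.05 rad and angle between the x axis of block0 and the x axis of carrier, either way round below 0.09 rad) or (horizontal distance between block0 and pocket1 below 0.005 m and z of block0 in the frame of pocket1 below 0.0025 m and angle between the z axis of block0 and the z axis of carrier, either way round below 0.05 rad and angle between the x axis of block0 and the x axis of carrier, either way round below 0.09 rad) or (horizontal distance between block0 and pocket2 below 0.005 m and z of block0 in the frame of pocket2 below 0.0025 m and angle between the z axis of block0 and the z axis of carrier, either way round below 0.05 rad and angle between the x axis of block0 and the x axis of carrier, either way round below 0.09 rad) or (horizontal distance between block0 and pocket3 below 0.005 m and z of block0 in the frame of pocket3 below 0.0025 m and angle between the z axis of block0 and the z axis of carrier, either way round below 0.05 rad and angle between the x axis of block0 and the x axis of carrier, either way round below 0.09 rad)) and ((horizontal distance between block1 and pocket0 below 0.005 m and z of block1 in the frame of pocket0 below 0.0025 m and angle between the z axis of block1 and the z axis of carrier, either way round below 0.05 rad and angle between the x axis of block1 and the x axis of carrier, either way round below 0.09 rad) or (horizontal distance between block1 and pocket1 below 0.005 m and z of block1 in the frame of pocket1 below 0.0025 m and angle between the z axis of block1 and the z axis of carrier, either way round below 0.05 rad and angle between the x axis of block1 and the x axis of carrier, either way round below 0.09 rad) or (horizontal distance between block1 and pocket2 below 0.005 m and z of block1 in the frame of pocket2 below 0.0025 m and angle between the z axis of block1 and the z axis of carrier, either way round below 0.05 rad and angle between the x axis of block1 and the x axis of carrier, either way round below 0.09 rad) or (horizontal distance between block1 and pocket3 below 0.005 m and z of block1 in the frame of pocket3 below 0.0025 m and angle between the z axis of block1 and the z axis of carrier, either way round below 0.05 rad and angle between the x axis of block1 and the x axis of carrier, either way round below 0.09 rad)) and ((horizontal distance between block2 and pocket0 below 0.005 m and z of block2 in the frame of pocket0 below 0.0025 m and angle between the z axis of block2 and the z axis of carrier, either way round below 0.05 rad and angle between the x axis of block2 and the x axis of carrier, either way round below 0.09 rad) or (horizontal distance between block2 and pocket1 below 0.005 m and z of block2 in the frame of pocket1 below 0.0025 m and angle between the z axis of block2 and the z axis of carrier, either way round below 0.05 rad and angle between the x axis of block2 and the x axis of carrier, either way round below 0.09 rad) or (horizontal distance between block2 and pocket2 below 0.005 m and z of block2 in the frame of pocket2 below 0.0025 m and angle between the z axis of block2 and the z axis of carrier, either way round below 0.05 rad and angle between the x axis of block2 and the x axis of carrier, either way round below 0.09 rad) or (horizontal distance between block2 and pocket3 below 0.005 m and z of block2 in the frame of pocket3 below 0.0025 m and angle between the z axis of block2 and the z axis of carrier, either way round below 0.05 rad and angle between the x axis of block2 and the x axis of carrier, either way round below 0.09 rad)) and ((horizontal distance between block3 and pocket0 below 0.005 m and z of block3 in the frame of pocket0 below 0.0025 m and angle between the z axis of block3 and the z axis of carrier, either way round below 0.05 rad and angle between the x axis of block3 and the x axis of carrier, either way round below 0.09 rad) or (horizontal distance between block3 and pocket1 below 0.005 m and z of block3 in the frame of pocket1 below 0.0025 m and angle between the z axis of block3 and the z axis of carrier, either way round below 0.05 rad and angle between the x axis of block3 and the x axis of carrier, either way round below 0.09 rad) or (horizontal distance between block3 and pocket2 below 0.005 m and z of block3 in the frame of pocket2 below 0.0025 m and angle between the z axis of block3 and the z axis of carrier, either way round below 0.05 rad and angle between the x axis of block3 and the x axis of carrier, either way round below 0.09 rad) or (horizontal distance between block3 and pocket3 below 0.005 m and z of block3 in the frame of pocket3 below 0.0025 m and angle between the z axis of block3 and the z axis of carrier, either way round below 0.05 rad and angle between the x axis of block3 and the x axis of carrier, either way round below 0.09 rad)) and x of bushing0 in the frame of well between -0.038 and 0.038 m and y of bushing0 in the frame of well between -0.04 and 0.04 m and z of bushing0 in the frame of well between 0 and 0.032 m and x of bushing1 in the frame of well between -0.038 and 0.038 m and y of bushing1 in the frame of well between -0.04 and 0.04 m and z of bushing1 in the frame of well between 0 and 0.032 m and x of bushing2 in the frame of well between -0.038 and 0.038 m and y of bushing2 in the frame of well between -0.04 and 0.04 m and z of bushing2 in the frame of well between 0 and 0.032 m and x of bushing3 in the frame of well between -0.038 and 0.038 m and y of bushing3 in the frame of well between -0.04 and 0.04 m and z of bushing3 in the frame of well between 0 and 0.032 m and x of bushing4 in the frame of well between -0.038 and 0.038 m and y of bushing4 in the frame of well between -0.04 and 0.04 m and z of bushing4 in the frame of well between 0 and 0.032 m and x of bushing5 in the frame of well between -0.038 and 0.038 m and y of bushing5 in the frame of well between -0.04 and 0.04 m and z of bushing5 in the frame of well between 0 and 0.032 m and horizontal distance between cup and coaster below 0.022 m and angle between cup's own z axis and vertical below 0.1 rad and height (world z) of cup below 0.007 m and horizontal distance between carrier and mark_ready above 0.15 m), for 0.2 s.
2. the carrier has reached the ready mark (horizontal distance between carrier and mark_ready below 0.015 m), for 0.2 s.
At the end, for the whole second after the job is handed in: Each block present sits in a pocket (within 5 mm, 2.5 mm of the floor, flat within 3 degrees), all bushings in the well, the cup upright within 22 mm of the coaster's centre, the carrier flat on the bench within 15 mm and 4.5 degrees of the ready mark; all at rest (((horizontal distance between block0 and pocket0 below 0.005 m and z of block0 in the frame of pocket0 below 0.0025 m and angle between the z axis of block0 and the z axis of carrier, either way round below 0.05 rad and angle between the x axis of block0 and the x axis of carrier, either way round below 0.09 rad) or (horizontal distance between block0 and pocket1 below 0.005 m and z of block0 in the frame of pocket1 below 0.0025 m and angle between the z axis of block0 and the z axis of carrier, either way round below 0.05 rad and angle between the x axis of block0 and the x axis of carrier, either way round below 0.09 rad) or (horizontal distance between block0 and pocket2 below 0.005 m and z of block0 in the frame of pocket2 below 0.0025 m and angle between the z axis of block0 and the z axis of carrier, either way round below 0.05 rad and angle between the x axis of block0 and the x axis of carrier, either way round below 0.09 rad) or (horizontal distance between block0 and pocket3 below 0.005 m and z of block0 in the frame of pocket3 below 0.0025 m and angle between the z axis of block0 and the z axis of carrier, either way round below 0.05 rad and angle between the x axis of block0 and the x axis of carrier, either way round below 0.09 rad)) and ((horizontal distance between block1 and pocket0 below 0.005 m and z of block1 in the frame of pocket0 below 0.0025 m and angle between the z axis of block1 and the z axis of carrier, either way round below 0.05 rad and angle between the x axis of block1 and the x axis of carrier, either way round below 0.09 rad) or (horizontal distance between block1 and pocket1 below 0.005 m and z of block1 in the frame of pocket1 below 0.0025 m and angle between the z axis of block1 and the z axis of carrier, either way round below 0.05 rad and angle between the x axis of block1 and the x axis of carrier, either way round below 0.09 rad) or (horizontal distance between block1 and pocket2 below 0.005 m and z of block1 in the frame of pocket2 below 0.0025 m and angle between the z axis of block1 and the z axis of carrier, either way round below 0.05 rad and angle between the x axis of block1 and the x axis of carrier, either way round below 0.09 rad) or (horizontal distance between block1 and pocket3 below 0.005 m and z of block1 in the frame of pocket3 below 0.0025 m and angle between the z axis of block1 and the z axis of carrier, either way round below 0.05 rad and angle between the x axis of block1 and the x axis of carrier, either way round below 0.09 rad)) and ((horizontal distance between block2 and pocket0 below 0.005 m and z of block2 in the frame of pocket0 below 0.0025 m and angle between the z axis of block2 and the z axis of carrier, either way round below 0.05 rad and angle between the x axis of block2 and the x axis of carrier, either way round below 0.09 rad) or (horizontal distance between block2 and pocket1 below 0.005 m and z of block2 in the frame of pocket1 below 0.0025 m and angle between the z axis of block2 and the z axis of carrier, either way round below 0.05 rad and angle between the x axis of block2 and the x axis of carrier, either way round below 0.09 rad) or (horizontal distance between block2 and pocket2 below 0.005 m and z of block2 in the frame of pocket2 below 0.0025 m and angle between the z axis of block2 and the z axis of carrier, either way round below 0.05 rad and angle between the x axis of block2 and the x axis of carrier, either way round below 0.09 rad) or (horizontal distance between block2 and pocket3 below 0.005 m and z of block2 in the frame of pocket3 below 0.0025 m and angle between the z axis of block2 and the z axis of carrier, either way round below 0.05 rad and angle between the x axis of block2 and the x axis of carrier, either way round below 0.09 rad)) and ((horizontal distance between block3 and pocket0 below 0.005 m and z of block3 in the frame of pocket0 below 0.0025 m and angle between the z axis of block3 and the z axis of carrier, either way round below 0.05 rad and angle between the x axis of block3 and the x axis of carrier, either way round below 0.09 rad) or (horizontal distance between block3 and pocket1 below 0.005 m and z of block3 in the frame of pocket1 below 0.0025 m and angle between the z axis of block3 and the z axis of carrier, either way round below 0.05 rad and angle between the x axis of block3 and the x axis of carrier, either way round below 0.09 rad) or (horizontal distance between block3 and pocket2 below 0.005 m and z of block3 in the frame of pocket2 below 0.0025 m and angle between the z axis of block3 and the z axis of carrier, either way round below 0.05 rad and angle between the x axis of block3 and the x axis of carrier, either way round below 0.09 rad) or (horizontal distance between block3 and pocket3 below 0.005 m and z of block3 in the frame of pocket3 below 0.0025 m and angle between the z axis of block3 and the z axis of carrier, either way round below 0.05 rad and angle between the x axis of block3 and the x axis of carrier, either way round below 0.09 rad)) and x of bushing0 in the frame of well between -0.038 and 0.038 m and y of bushing0 in the frame of well between -0.04 and 0.04 m and z of bushing0 in the frame of well between 0 and 0.032 m and x of bushing1 in the frame of well between -0.038 and 0.038 m and y of bushing1 in the frame of well between -0.04 and 0.04 m and z of bushing1 in the frame of well between 0 and 0.032 m and x of bushing2 in the frame of well between -0.038 and 0.038 m and y of bushing2 in the frame of well between -0.04 and 0.04 m and z of bushing2 in the frame of well between 0 and 0.032 m and x of bushing3 in the frame of well between -0.038 and 0.038 m and y of bushing3 in the frame of well between -0.04 and 0.04 m and z of bushing3 in the frame of well between 0 and 0.032 m and x of bushing4 in the frame of well between -0.038 and 0.038 m and y of bushing4 in the frame of well between -0.04 and 0.04 m and z of bushing4 in the frame of well between 0 and 0.032 m and x of bushing5 in the frame of well between -0.038 and 0.038 m and y of bushing5 in the frame of well between -0.04 and 0.04 m and z of bushing5 in the frame of well between 0 and 0.032 m and horizontal distance between cup and coaster below 0.022 m and angle between cup's own z axis and vertical below 0.1 rad and height (world z) of cup below 0.007 m and linear speed of each of block0, block1, block2, block3, cup, carrier below 0.02 m/s and horizontal distance between carrier and mark_ready below 0.015 m and angle between the y axis of carrier and the y axis of mark_ready, either way round below 0.08 rad and height (world z) of carrier below 0.004 m); the robot touches nothing.
It fails at once if the carrier is lifted or tipped (height (world z) of carrier above 0.012 m or angle between carrier's own z axis and vertical above 0.12 rad).
It fails at once if a bystander is disturbed (distance of any of jar, driver from where it was at the start of the episode above 0.03 m).
Of block0, block1, block2, block3 only 2 to 4 are there at a start; the rules pass over those that are not, and their reading is None.
At some moment in a run one of block0, block1, block2, block3 may be knocked a few centimetres aside while the robot is not near it.
It also fails if it takes over 210 s, if anything falls off the work surface, if the arm or the gripper's body presses on something with over 40 N, if the wrist force passes 120 N, or if a joint passes its speed limit or range.

## Working session

There is one attempt and no reset: what is moved stays moved. The work goes in short steps, Python scripts to look and compute and a shell command to move; the robot and the scene stay as the last step left them, time stands still between calls to the robot, and variables do not carry over. Pictures are saved under pics/ and viewed, at most 14 in all, crops included, and the job is handed in when it is done.

```bash
ls; mkdir -p pics; cat > h.py <<'E'
import numpy as np, cv2
from rig import get_obs, snapshot, camera_params
def snap(name,fn):
    p=camera_params(name); im,d=snapshot(name)
    np.savez('last_%s.npz'%name,im=im,d=d,**{k:np.array(v) for k,v in p.items()})
    cv2.imwrite('pics/'+fn,im[:,:,::-1]); return im,d,p
def load(name):
    z=np.load('last_%s.npz'%name); return z['im'],z['d'],{k:z[k] for k in ('fov_y','cx','cy','k1','R','t')}
def KD(p):
    f=240/np.tan(np.radians(float(p['fov_y']))/2)
    return np.array([[f,0,float(p['cx'])],[0,f,float(p['cy'])],[0,0,1]]),np.array([float(p['k1']),0,0,0])
def ray(p,uv):
    K,D=KD(p); n=cv2.undistortPoints(np.array(uv,float).reshape(-1,1,2),K,D).reshape(-1,2)
    return np.c_[n,np.ones(len(n))]
def atz(p,uv,z):
    R=np.array(p['R']);t=np.array(p['t']).ravel(); r=ray(p,uv)@R; c=-R.T@t
    return c+r*((z-c[2])/r[:,2])[:,None]
def atd(p,uv,d):
    r=ray(p,uv); dd=np.array([d[int(v),int(u)] for u,v in uv])
    return (r*dd[:,None]-np.array(p['t']).ravel())@np.array(p['R'])
def cloud(p,d):
    v,u=np.mgrid[0:480,0:640]; r=ray(p,np.c_[u.ravel(),v.ravel()])
    return ((r*d.reshape(-1,1)-np.array(p['t']).ravel())@np.array(p['R'])).reshape(480,640,3)
E
python3 - <<'E'
from h import *
print(get_obs())
for n in('top','scene'):
    im,d,p=snap(n,n+'0.png'); print(n,p)
E
```

```text
pics
{'time': 0.0, 'qpos': array([-1.43911503e+00,  2.45820729e-01,  1.55904036e+00, -2.45891450e-05,
        1.33874036e+00, -1.74101679e-01]), 'qd': array([ 2.63559996e-03,  2.32852209e-03, -6.29549088e-05, -1.13451502e-03,
        4.06417972e-04,  1.14920014e-03]), 'joint_torque': array([ 1.22214544e-03, -4.29501736e+01, -3.26132655e+01,  1.22432249e-05,
        5.32355145e-03, -6.27784587e-06]), 'tool_pos': array([ 195.5972701 , -619.26363912,  230.16192392]), 'tool_rot': array([-3.13961008e+00, -3.24413484e-04,  3.05788333e-01]), 'wrist_force': array([ 0.28617429,  0.27100987, -0.84891055]), 'moment': array([-0.02363669,  0.02816138,  0.02275308]), 'grasp_force': 0.0, 'gripper_width': 85.3698577910148}
top {'fov_y': 51.41766345886171, 'cx': 325.7130170332135, 'cy': 239.86775018486918, 'k1': -0.03713691802510734, 'R': array([[-0.01643558, -0.99980601, -0.01085386],
       [-0.98826568,  0.01789264, -0.15169313],
       [ 0.15185791,  0.00823333, -0.98836804]]), 't': array([  36.1535629 ,  586.85408635, 1112.10526558])}
scene {'fov_y': 47.37072909305072, 'cx': 318.2015570119143, 'cy': 250.67240118253366, 'k1': -0.15823484329709958, 'R': array([[-0.04109286,  0.99908027, -0.01224744],
       [ 0.75344043,  0.02293413, -0.65711608],
       [-0.65623082, -0.0362305 , -0.7536899 ]]), 't': array([  -7.09804403, -375.18811271, 1722.30178837])}
```

View pics/top0.png

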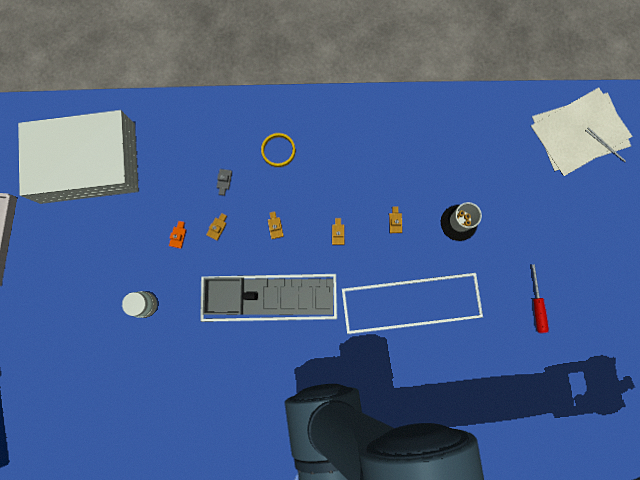

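View pics/scene0.png

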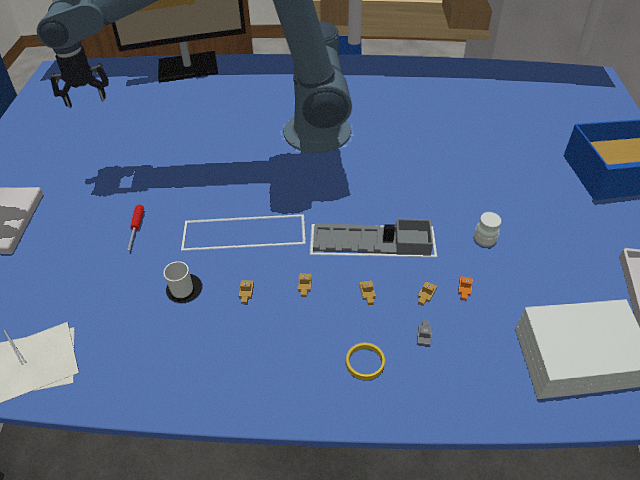

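The top view shows four brass blocks at (217,228), (276,226), (338,232) and (396,220), plus orange (177,235) and grey (224,180) look-alikes. The carrier is at (268,297) with its well on the left (+y), the ready outline is at (412,303), the cup at (467,215) and the jar at (140,304). The scene view agrees.

```bash
python3 - <<'E'
from h import *
im,d,p=load('top')
c=cloud(p,d)
hsv=cv2.cvtColor(im,cv2.COLOR_RGB2HSV)
for u,v in [(217,228),(276,226),(338,232),(396,220),(177,235)]:
    s=(slice(v-20,v+20),slice(u-20,u+20)); w=c[s].reshape(-1,3); h=hsv[s].reshape(-1,3)
    m=((h[:,0]<30)&(h[:,1]>90)); b=w[m&(w[:,2]>20)]; a=w[m&(w[:,2]>4)&(w[:,2]<16)]
    r=cv2.minAreaRect(a[:,:2].astype(np.float32)); print((u,v),'body',b.mean(0).round(1),len(b),'rect',np.round(r[0],1),np.round(r[1],1),round(r[2],1),'plate z',np.median(a[:,2]).round(1),'med hsv',np.median(h[m],0))
w=c.reshape(-1,3)
m=(w[:,2]>40)&(w[:,2]<80)&(w[:,0]>300)
M=m.reshape(480,640).astype(np.uint8)
n,l,st,ce=cv2.connectedComponentsWithStats(M)
for i in range(1,n):
    if st[i,4]>30: print(ce[i].round(),st[i,4],c[l==i].mean(0).round(1))
s=(slice(330,331),)
print('bench z', np.median(c[230:250,100:160,2]))
for n,(u0,v0,u1,v1) in {'a':(180,170,420,340),'b':(330,190,500,340)}.items():
    k=3; cv2.imwrite('pics/c%s.png'%n,cv2.resize(im[v0:v1,u0:u1,::-1],None,fx=k,fy=k,interpolation=cv2.INTER_CUBIC))
E
```

```text
(217, 228) body [620.9 285.5  48. ] 53 rect [632.3 287.5] [29.6 62.7] 61.4 plate z 10.5 med hsv [ 20. 201. 165.]
(276, 226) body [621.3 145.8  47.9] 54 rect [632.9 149.2] [63.5 29.7] 10.4 plate z 10.7 med hsv [ 20. 201. 172.]
(338, 232) body [596.1  -0.9  91. ] 54 rect [614.4  -2.3] [26.5 63.7] 88.7 plate z 10.1 med hsv [ 20. 201. 178.]
(396, 220) body [ 632.9 -141.1   25.6] 62 rect [ 639.2 -141.6] [61.9 29.9] 0.3 plate z 10.4 med hsv [ 20. 202. 172.]
(177, 235) body [606.5 382.9  26.8] 57 rect [614.1 382.1] [31.  62.8] 77.5 plate z 10.6 med hsv [ 13. 255. 208.]
[100. 172.] 968 [757.6 557.3  60.5]
[468. 215.] 323 [ 636.9 -302.2   62.1]
[204. 296.] 73 [462.8 307.5  42.9]
[239. 292.] 56 [469.3 226.1  42.9]
[137. 304.] 599 [445.7 452.8  68.3]
[248. 295.] 93 [462.4 203.6  55.7]
bench z 0.7212748343562745
```

View pics/ca.png

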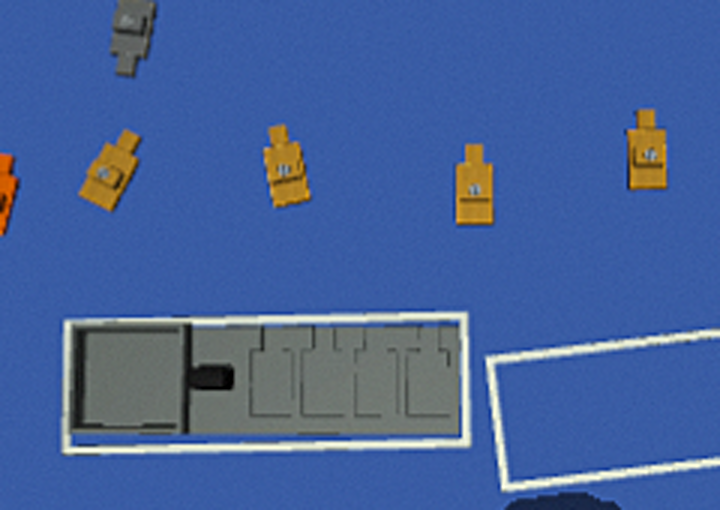

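View pics/cb.png

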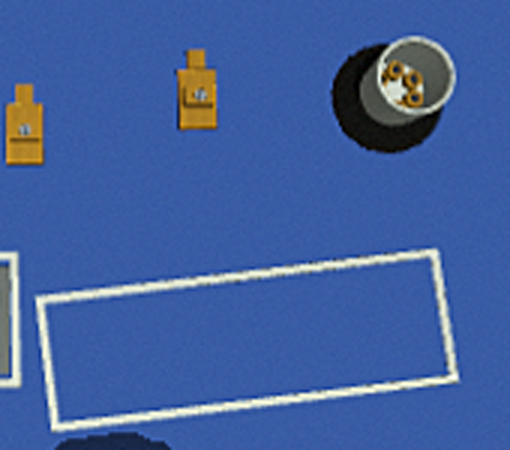

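The crops show all four brass tongues pointing roughly +x (up in the image), at yaws of about -28°, +10°, 0° and 0°. The carrier slots also face +x, and the ready outline is rotated a few degrees. Next I'll set up the wrist view.

```bash
python3 - <<'E'
from h import *
from scipy.spatial.transform import Rotation as Ro
im,d,p=load('top')
o=get_obs(); q=camera_params('wrist'); T=Ro.from_euler('xyz',o['tool_rot']).as_matrix()
c=-q['R'].T@q['t']; print('cam in tool',T.T@(c-o['tool_pos']),'axes', (q['R']@T).round(3).tolist(),q['fov_y'],q['cx'],q['cy'])
# mark_ready corners (crop b/3+ (330,190))
for nm,P,o_ in (('ready',[(40,298),(435,252),(456,379),(55,429)],(330,190)),('load',[(67,322),(467,315),(469,444),(66,451)],(180,170))):
    X=atz(p,[(a/3+o_[0],b/3+o_[1]) for a,b in P],0); print(nm,X.mean(0).round(1),X.round(1)[:,:2].tolist())
X=atz(p,[(388/3+330,97/3+190)],3);print('coaster',X)
for u,v in [(217,228),(276,226),(338,232),(396,220)]:
    pass
E
```

```text
cam in tool [  68.96709466    1.31799951 -143.60190713] axes [[0.001, 1.0, 0.001], [-0.962, 0.001, -0.272], [-0.272, -0.0, 0.962]] 61.08053310756538 322.09533726011097 232.57870431338506
ready [ 439.3 -176.2    0. ] [[474.6, -13.5], [505.4, -328.7], [405.1, -339.3], [372.2, -23.1]]
load [458.1 163.6   0. ] [[508.8, 323.6], [509.1, 4.0], [407.5, 4.4], [406.9, 322.5]]
coaster [[ 630.89263871 -297.51955408    3.        ]]
```

```bash
cat > plan.py <<'E'
# plan.py x y z yaw_deg [tilt_deg about tool x]: prints shift/turn units from commanded pose; remembers the target as commanded
import sys,numpy as np
from scipy.spatial.transform import Rotation as Ro
from rig import get_obs
try: z=np.load('cmd.npz'); P,M=z['P'],z['M']
except FileNotFoundError:
    P=np.array([195.691,-619.854,231.29]); M=Ro.from_euler('xyz',[np.pi,0,get_obs()['tool_rot'][2]]).as_matrix()
a=[float(s) for s in sys.argv[1:]]
o=get_obs(); print('meas',o['tool_pos'].round(1),o['tool_rot'].round(3),'cmd',P.round(1),'F',o['wrist_force'].round(1),'w',round(o['gripper_width'],1),'gf',round(o['grasp_force'],1),'t',round(o['time'],1))
if len(a)>=4:
    T=Ro.from_euler('xyz',[np.pi,0,np.radians(a[3])])
    if len(a)>4: T=T*Ro.from_rotvec([np.radians(a[4]),0,0])
    s=(M.T@(np.array(a[:3])-P)/400).round(4); r=(Ro.from_matrix(M.T)*T).as_rotvec()/np.pi; r=r.round(4)
    print('shift',s.tolist(),'turn',r.tolist(),'dist',np.linalg.norm(s)*400,'deg',np.linalg.norm(r)*180)
    np.savez('cmd.npz',P=P+M@s*400,M=M@Ro.from_rotvec(r*np.pi).as_matrix())
E
python3 plan.py 450 -350 280 60
```

```text
meas [ 195.6 -619.3  230.3] [-3.14  -0.     0.306] cmd [ 195.7 -619.9  231.3] F [ 0.2 -0.   0.7] w 85.3 gf 0.0 t 0.1
shift [0.8094, -0.452, -0.1218] turn [-0.0, 0.0, -0.236] dist 374.00911218845994 deg 42.48
```

```bash
python3 -m crank '[[[0.1,-0.056,-0.015],[0,0,-0.03],85],[[0.2,-0.113,-0.03],[0,0,-0.06],85],[[0.31,-0.17,-0.045],[0,0,-0.09],85],[[0.42,-0.23,-0.06],[0,0,-0.12],85],[[0.53,-0.29,-0.08],[0,0,-0.15],85],[[0.64,-0.35,-0.1],[0,0,-0.18],85],[[0.75,-0.41,-0.115],[0,0,-0.21],85],[[0.8094,-0.452,-0.1218],[0,0,-0.236],85]]'; python3 plan.py 530 10 270 90
```

```text
time: 1.1
tool_pos: [451.3, -348.1, 280.0]
tool_rot: [3.142, -0.0, 1.052]
wrist_force: [-1.1, 0.0, 0.1]
gripper_width: 85.0
grasp_force: 0.0
meas [ 451.3 -348.1  280. ] [ 3.142 -0.     1.052] cmd [ 450. -350.  280.] F [-1.1  0.   0.1] w 85.0 gf 0.0 t 1.1
shift [0.8794, -0.2768, 0.025] turn [-0.0, 0.0, -0.1667] dist 368.909224606813 deg 30.005999999999997
```

```bash
python3 -m crank '[[[0.12,-0.04,0],[0,0,-0.03],85],[[0.24,-0.08,0],[0,0,-0.05],85],[[0.36,-0.12,0.01],[0,0,-0.07],85],[[0.48,-0.15,0.01],[0,0,-0.1],85],[[0.6,-0.19,0.02],[0,0,-0.12],85],[[0.72,-0.23,0.02],[0,0,-0.14],85],[[0.84,-0.27,0.025],[0,0,-0.16],85],[[0.8794,-0.2768,0.025],[0,0,-0.1667],85]]'; python3 plan.py 540 160 270 90
```

```text
time: 2.1
tool_pos: [529.7, 12.4, 269.4]
tool_rot: [-3.14, -0.0, 1.575]
wrist_force: [0.4, -0.0, 1.1]
gripper_width: 84.6
grasp_force: 0.0
meas [529.7  12.4 269.4] [-3.14  -0.     1.575] cmd [530.  10. 270.] F [ 0.4 -0.   1.1] w 84.6 gf 0.0 t 2.1
shift [0.375, 0.025, 0.0] turn [-0.0, 0.0, 0.0] dist 150.33296378372907 deg 0.0
```

```bash
python3 -m crank '[[[0.08,-0.01,0],[0,0,0],85],[[0.16,-0.01,0],[0,0,0],85],[[0.25,-0.02,0],[0,0,0],85],[[0.33,-0.02,0],[0,0,0],85],[[0.375,-0.025,0],[0,0,0],85],[[0.375,-0.025,0],[0,0,0],85],[[0.375,-0.025,0],[0,0,0],85],[[0.375,-0.025,0],[0,0,0],85]]'; python3 plan.py; python3 - <<'E'
from h import *
im,d,p=snap('wrist','w1.png')
E
```

```text
time: 3.1
tool_pos: [520.2, 159.0, 270.0]
tool_rot: [3.142, 0.0, 1.569]
wrist_force: [0.2, -0.5, 0.6]
gripper_width: 85.6
grasp_force: 0.0
meas [520.2 159.  270. ] [3.142 0.    1.569] cmd [540. 160. 270.] F [ 0.2 -0.5  0.6] w 85.6 gf 0.0 t 3.1
```

View pics/w1.png

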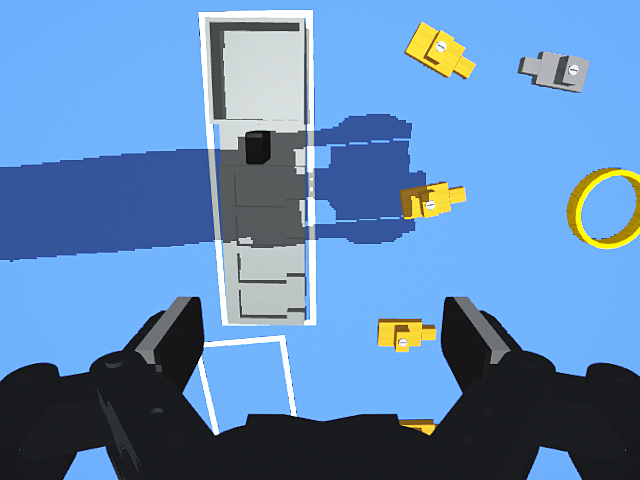

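The wrist image shows the carrier from (200,12) to (315,325), its handle at (258,147), and pockets below it. Blocks are at (440,48), (430,200) and (402,335), with the fourth cut off at (415,425). I got the sign of dy wrong in that move, so the commanded x is 520. I'll correct the record.

```bash
cat >> h.py <<'E'
def blocks(p,im,d):
    c=cloud(p,d); h=cv2.cvtColor(im,cv2.COLOR_RGB2HSV)
    m=((h[:,:,0]>15)&(h[:,:,0]<30)&(h[:,:,1]>100)&(c[:,:,2]>4)&(c[:,:,2]<60)).astype(np.uint8)
    n,l,st,ce=cv2.connectedComponentsWithStats(m)
    for i in range(1,n):
        if st[i,4]<150: continue
        w=c[l==i]; b=w[(w[:,2]>23.5)&(w[:,2]<29)]; a=w[(w[:,2]>7)&(w[:,2]<13)]
        if len(b)<20 or len(a)<20: continue
        r=cv2.minAreaRect(a[:,:2].astype(np.float32)); B=cv2.minAreaRect(b[:,:2].astype(np.float32))
        bx=cv2.boxPoints(r); e=max((bx[1]-bx[0],bx[2]-bx[1]),key=np.linalg.norm); e=e/np.linalg.norm(e); e=e*np.sign(e[0])
        yaw=np.degrees(np.arctan2(e[1],e[0]))
        print(ce[i].round(),st[i,4],'bodymean',b.mean(0).round(1),'bodyrect',np.round(B[0],1),np.round(B[1],1),'rect',np.round(r[0],1),np.round(r[1],1),'yaw',round(float(yaw),1),'rect-8',np.round(np.array(r[0])-8*e,1),'zplate',np.median(a[:,2]).round(1))
E
python3 - <<'E'
from h import *
z=np.load('cmd.npz'); np.savez('cmd.npz',P=np.array([520.,160,270]),M=z['M'])
im,d,p=load('wrist'); blocks(p,im,d)
c=cloud(p,d); w=c.reshape(-1,3)
m=(w[:,0]>400)&(w[:,0]<520)&(w[:,1]>0)&(w[:,1]<330)
w=w[m]
hist=np.histogram(w[:,2],bins=np.arange(-4,60,2)); print(list(zip(hist[1].astype(int).tolist(),hist[0].tolist())))
f=w[(w[:,2]>3.5)&(w[:,2]<9.5)]
g=np.zeros((700,300),np.uint8); np.add.at(g,(((f[:,1]-0)*2).astype(int).clip(0,699),((f[:,0]-390)*2).astype(int).clip(0,299)),1)
g=cv2.morphologyEx((g>0).astype(np.uint8),cv2.MORPH_CLOSE,np.ones((5,5)))
t=w[(w[:,2]>11.5)&(w[:,2]<17)]
gt=np.zeros((700,300),np.uint8); np.add.at(gt,((t[:,1]*2).astype(int).clip(0,699),((t[:,0]-390)*2).astype(int).clip(0,299)),1)
gt=cv2.morphologyEx((gt>0).astype(np.uint8),cv2.MORPH_CLOSE,np.ones((5,5)))
o=np.zeros((700,300,3),np.uint8); o[...,1]=g*255; o[...,2]=gt*255
ww=w[(w[:,2]>38)]; o[(ww[:,1]*2).astype(int).clip(0,699),((ww[:,0]-390)*2).astype(int).clip(0,299),0]=255
cv2.imwrite('pics/map.png',cv2.resize(o[::-1].transpose(1,0,2),(700,300)))
E
```

```text
[438.  52.] 2016 bodymean [625.  289.2  26.8] bodyrect [625.5 289.3] [24.7 14.6] rect [632.3 285.6] [30.6 64. ] yaw -27.9 rect-8 [625.2 289.3] zplate 10.9
[429. 199.] 1586 bodymean [624.6 147.1  26.7] bodyrect [625.2 146.5] [14.7 24.4] rect [632.7 148.2] [64.2 30.4] yaw 11.3 rect-8 [624.9 146.6] zplate 10.8
[404. 333.] 1329 bodymean [606.6  -2.8  26.5] bodyrect [606.8  -3.7] [14.4 25.1] rect [614.3  -3.9] [30.2 64. ] yaw -1.3 rect-8 [606.3  -3.8] zplate 10.7
[(-4, 2), (-2, 733), (0, 7805), (2, 2069), (4, 1684), (6, 12693), (8, 2145), (10, 310), (12, 954), (14, 4859), (16, 640), (18, 121), (20, 122), (22, 108), (24, 100), (26, 105), (28, 110), (30, 106), (32, 107), (34, 122), (36, 112), (38, 157), (40, 311), (42, 1470), (44, 247), (46, 14), (48, 6), (50, 8), (52, 12), (54, 93), (56, 450)]
```

View pics/map.png

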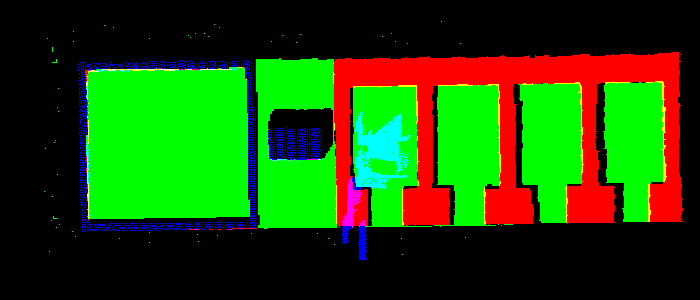

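The height map shows all four pockets clearly: 51 mm rectangles with their slots on the +x side. The well is on the left, and the carrier yaw is about -1°. There is a depth artefact in pocket 3. Next I'll fit the numbers.

```bash
cat >> h.py <<'E'
def carrier(p,d,guess=(459,162,-0.9)):
    from scipy.optimize import minimize
    w=cloud(p,d).reshape(-1,3)
    w=w[(np.hypot(w[:,0]-guess[0],w[:,1]-guess[1])<175)&(w[:,2]>-5)]
    # robust: edge fit in carrier frame: plate top pts, 2/98 percentile bounds
    def loc(q,a):
        s=np.radians(q[2]); x=a[:,0]-q[0]; y=a[:,1]-q[1]; return np.c_[x*np.cos(s)+y*np.sin(s),-x*np.sin(s)+y*np.cos(s)]
    q=np.array(guess,float)
    rim=w[(w[:,2]>40.5)&(w[:,2]<46)]; top=w[(w[:,2]>12.5)&(w[:,2]<17)]; fl=w[(w[:,2]>5)&(w[:,2]<9.5)]
    for _ in range(6):
        T=loc(q,top); R=loc(q,rim); L=[]
        # edges: -x edge of plate over y bins, rim -x/+x edges
        xs=[];ys=[]
        for y in np.arange(-145,20,5):
            s=T[(abs(T[:,1]-y)<2.5)&(abs(T[:,0])<48)]
            if len(s)>5: xs.append(s[:,0].min()+42); ys.append(y)
        for y in np.arange(66,148,5):
            s=R[(abs(R[:,1]-y)<2.5)&(abs(R[:,0])<48)]
            if len(s)>5: xs+= [(s[:,0].min()+s[:,0].max())/2]; ys.append(y)
        k,b=np.polyfit(ys,xs,1); 
        ok=abs(np.array(xs)-(k*np.array(ys)+b))<2; k,b=np.polyfit(np.array(ys)[ok],np.array(xs)[ok],1)
        a=[s[:,1] for x in np.arange(-36,36,5) for s in [R[(abs(R[:,0]-x)<2.5)&(R[:,1]>50)&(R[:,1]<165)]] if len(s)>5]
        dy=np.median([(v.min()+v.max())/2-106 for v in a])
        s=np.radians(q[2]); q=q+[b*np.cos(s)-dy*np.sin(s),b*np.sin(s)+dy*np.cos(s),-np.degrees(k)]
    F=loc(q,fl); out=[]
    for i in range(4):
        y0=-125.5+41*i; P=F[(abs(F[:,1]-y0)<20)&(abs(F[:,0])<40)]
        A=P[(abs(P[:,1]-y0)>10)] ; B=P[abs(P[:,0]+8)<14]
        out.append([np.percentile(A[:,0],[.5,99.5]).round(1).tolist(),np.percentile(B[:,1],[.5,99.5]).round(1).tolist(),len(P)])
    return q,out,(len(rim),len(top),dy,b,k)
E
python3 - <<'E'
from h import *
im,d,p=load('wrist'); q,o,x=carrier(p,d); print(q,x)
for r in o: print(r)
E
```

```text
[461.15414604 160.22811411  -0.86142299] (1983, 6299, np.float64(-6.394884621840902e-12), np.float64(-2.786862805209015e-13), np.float64(6.749045935906852e-16))
[[-28.1, 21.7], [-142.9, -112.6], 1374]
[[-28.1, 22.3], [-101.4, -71.5], 1520]
[[-28.0, 22.4], [-60.2, -29.3], 1688]
[[-28.1, 22.0], [-19.0, 12.9], 1858]
```

```bash
python3 plan.py 625 146.6 80 101.3
```

```text
meas [520.1 159.2 270. ] [3.142 0.    1.57 ] cmd [520. 160. 270.] F [-0.1  0.2 -0.2] w 84.8 gf 0.0 t 3.1
shift [-0.0335, 0.2625, 0.475] turn [-0.0, 0.0, -0.0628] dist 217.49611490783002 deg 11.303999999999998
```

```bash
python3 -m crank '[[[-0.01,0.05,0.1],[0,0,-0.01],60],[[-0.015,0.1,0.2],[0,0,-0.03],50],[[-0.02,0.16,0.3],[0,0,-0.04],40],[[-0.025,0.21,0.38],[0,0,-0.05],40],[[-0.03,0.25,0.45],[0,0,-0.06],40],[[-0.0335,0.2625,0.475],[0,0,-0.0628],40],[[-0.0335,0.2625,0.475],[0,0,-0.0628],40],[[-0.0335,0.2625,0.475],[0,0,-0.0628],40]]'; python3 plan.py 625 146.6 12 101.3
```

```text
time: 4.15
tool_pos: [625.5, 146.7, 81.6]
tool_rot: [3.14, 0.0, 1.768]
wrist_force: [0.2, 0.0, -0.1]
gripper_width: 39.7
grasp_force: 0.0
meas [625.5 146.7  81.6] [3.14  0.    1.768] cmd [625.  146.6  80. ] F [ 0.2  0.  -0.1] w 39.7 gf 0.0 t 4.2
shift [-0.0, -0.0, 0.17] turn [-0.0, 0.0, 0.0] dist 68.0 deg 0.0
```

```bash
python3 -m crank '[[[0,0,0.05],[0,0,0],40],[[0,0,0.1],[0,0,0],40],[[0,0,0.14],[0,0,0],40],[[0,0,0.17],[0,0,0],40],[[0,0,0.17],[0,0,0],40],[[0,0,0.17],[0,0,0],30],[[0,0,0.17],[0,0,0],10],[[0,0,0.17],[0,0,0],0]]'; python3 plan.py 625 146.6 120 89.14
```

```text
time: 5.15
tool_pos: [625.9, 146.7, 13.1]
tool_rot: [3.139, 0.0, 1.768]
wrist_force: [0.8, 0.5, 2.8]
gripper_width: 12.3
grasp_force: 61.4
meas [625.9 146.7  13.1] [3.139 0.    1.768] cmd [625.  146.6  12. ] F [0.8 0.5 2.8] w 12.3 gf 61.4 t 5.2
shift [-0.0, -0.0, -0.27] turn [-0.0, 0.0, 0.0676] dist 108.0 deg 12.168
```

```bash
python3 -m crank '[[[0,0,-0.03],[0,0,0],0],[[0,0,-0.08],[0,0,0.01],0],[[0,0,-0.13],[0,0,0.03],0],[[0,0,-0.18],[0,0,0.05],0],[[0,0,-0.24],[0,0,0.06],0],[[0,0,-0.27],[0,0,0.0676],0],[[0,0,-0.27],[0,0,0.0676],0],[[0,0,-0.27],[0,0,0.0676],0]]'; python3 - <<'E'
from h import *
im,d,p=snap('wrist','w2.png'); c=cloud(p,d)
h=cv2.cvtColor(im,cv2.COLOR_RGB2HSV); o=get_obs()
m=(h[:,:,0]>15)&(h[:,:,0]<30)&(h[:,:,1]>100); w=c[m]; w=w[np.hypot(w[:,0]-o['tool_pos'][0],w[:,1]-o['tool_pos'][1])<60]
w=w[(w[:,2]>o['tool_pos'][2]-25)]
print(o['tool_pos'],len(w),np.histogram(w[:,2],bins=np.arange(95,150,2)))
E
```

```text
time: 6.15
tool_pos: [624.3, 146.6, 119.1]
tool_rot: [-3.14, 0.0, 1.556]
wrist_force: [-0.0, 0.4, -1.4]
gripper_width: 12.2
grasp_force: 60.9
[624.14437089 146.58587188 118.79661647] 7703 (array([   0,    0,    0,    0,    0,    8,  135,  264,  273,  297, 2604,
       1692,   83,   71,   80,   81,   90,   95, 1010,  708,   17,    5,
          3,    1,    2,    1,    2]), array([ 95,  97,  99, 101, 103, 105, 107, 109, 111, 113, 115, 117, 119,
       121, 123, 125, 127, 129, 131, 133, 135, 137, 139, 141, 143, 145,
       147, 149]))
```

View pics/w2.png

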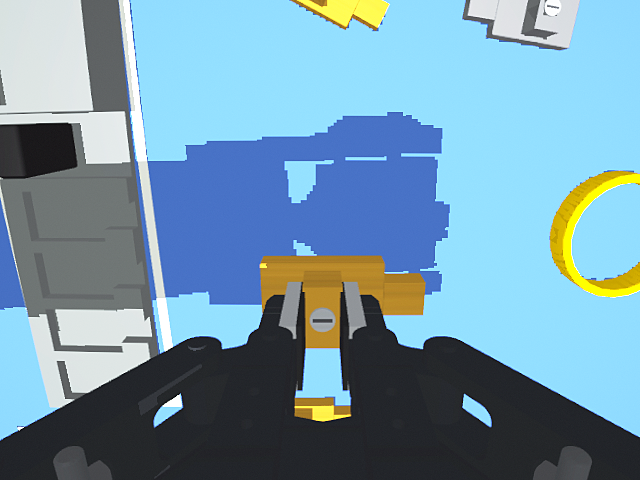

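The block is held squarely: plate from (262,257) to (385,312), tongue pointing right (+x), and screw at (322,320). I'll measure its offset in the tool frame.

```bash
cat >> h.py <<'E'
def held(im,d,p,P):
    c=cloud(p,d); h=cv2.cvtColor(im,cv2.COLOR_RGB2HSV)
    m=(h[:,:,0]>12)&(h[:,:,0]<32)&(h[:,:,1]>80); w=c[m]; w=w[np.hypot(w[:,0]-P[0],w[:,1]-P[1])<50]
    a=w[(w[:,2]>P[2]-6)&(w[:,2]<P[2]+1)]; b=w[(w[:,2]>P[2]+11)&(w[:,2]<P[2]+16)]
    for n,q in(('plate',a),('body',b)):
        r=cv2.minAreaRect(q[:,:2].astype(np.float32)); print(n,len(q),np.round(np.array(r[0])-P[:2],1),np.round(r[1],1),round(r[2],2),'x',np.percentile(q[:,0],[.5,99.5]).round(1)-P[0],'y',np.percentile(q[:,1],[.5,99.5]).round(1)-P[1],'z',np.median(q[:,2]).round(1)-P[2])
E
python3 - <<'E'
from h import *
im,d,p=load('wrist'); held(im,d,p,np.array([625,146.6,120]))
E
python3 plan.py 457.5 116.7 80 89.14
```

```text
plate 4563 [7.9 4.1] [22.3 64.4] 87.16 x [-23.7  39.4] y [-7.5 14.9] z -3.200000000000003
body 1743 [ 6.5 -0.1] [26.5 24.9] 1.72 x [-6.3  6.9] y [-12.2  11.9] z 12.900000000000006
meas [624.1 146.6 118.8] [-3.139  0.     1.556] cmd [625.  146.6 120. ] F [-1.   0.5 -0.4] w 11.9 gf 60.9 t 6.2
shift [-0.081, -0.4176, 0.1] turn [-0.0, 0.0, 0.0] dist 174.7916519745723 deg 0.0
```

```bash
python3 -m crank '[[[-0.01,-0.06,0],[0,0,0],0],[[-0.02,-0.13,0.01],[0,0,0],0],[[-0.04,-0.21,0.03],[0,0,0],0],[[-0.06,-0.3,0.06],[0,0,0],0],[[-0.07,-0.37,0.09],[0,0,0],0],[[-0.081,-0.4176,0.1],[0,0,0],0],[[-0.081,-0.4176,0.1],[0,0,0],0],[[-0.081,-0.4176,0.1],[0,0,0],0]]'; python3 plan.py 457.5 116.7 22 89.14
```

```text
time: 7.2
tool_pos: [458.4, 116.8, 80.3]
tool_rot: [3.141, -0.0, 1.556]
wrist_force: [0.1, 0.2, -0.5]
gripper_width: 11.7
grasp_force: 60.9
meas [458.4 116.8  80.3] [ 3.141 -0.     1.556] cmd [457.5 116.7  80. ] F [ 0.1  0.2 -0.5] w 11.7 gf 60.9 t 7.2
shift [-0.0, 0.0, 0.145] turn [-0.0, 0.0, 0.0] dist 57.99999999999999 deg 0.0
```

```bash
python3 -m crank '[[[0,0,0.03],[0,0,0],0],[[0,0,0.06],[0,0,0],0],[[0,0,0.085],[0,0,0],0],[[0,0,0.105],[0,0,0],0],[[0,0,0.12],[0,0,0],0],[[0,0,0.132],[0,0,0],0],[[0,0,0.14],[0,0,0],0],[[0,0,0.145],[0,0,0],0]]'; python3 plan.py 457.5 116.7 18.8 89.14
```

```text
time: 8.2
tool_pos: [457.6, 116.7, 22.0]
tool_rot: [3.141, -0.0, 1.556]
wrist_force: [-0.4, 0.6, 0.1]
gripper_width: 12.2
grasp_force: 60.9
meas [457.6 116.7  22. ] [ 3.141 -0.     1.556] cmd [457.5 116.7  22. ] F [-0.4  0.6  0.1] w 12.2 gf 60.9 t 8.2
shift [-0.0, 0.0, 0.008] turn [-0.0, 0.0, 0.0] dist 3.2 deg 0.0
```

```bash
python3 -m crank '[[[0,0,0.004],[0,0,0],0],[[0,0,0.008],[0,0,0],0],[[0,0,0.008],[0,0,0],0],[[0,0,0.008],[0,0,0],14],[[0,0,0.008],[0,0,0],17],[[0,0,0.008],[0,0,0],22],[[0,0,0.008],[0,0,0],30],[[0,0,0.008],[0,0,0],35]]'; python3 plan.py 480 160 160 89.14
```

```text
time: 9.2
tool_pos: [457.5, 116.7, 18.8]
tool_rot: [3.142, -0.0, 1.556]
wrist_force: [0.3, -0.3, 0.1]
gripper_width: 34.8
grasp_force: 0.0
meas [457.5 116.7  18.8] [ 3.142 -0.     1.556] cmd [457.5 116.7  18.8] F [ 0.3 -0.3  0.1] w 34.8 gf 0.0 t 9.2
shift [0.109, 0.0546, -0.353] turn [-0.0, 0.0, 0.0] dist 149.38335114730822 deg 0.0
```

```bash
python3 -m crank '[[[0,0,-0.06],[0,0,0],40],[[0,0,-0.12],[0,0,0],40],[[0.01,0.01,-0.18],[0,0,0],40],[[0.05,0.03,-0.25],[0,0,0],40],[[0.09,0.05,-0.32],[0,0,0],40],[[0.1091,0.0546,-0.353],[0,0,0],40],[[0.1091,0.0546,-0.353],[0,0,0],40],[[0.1091,0.0546,-0.353],[0,0,0],40]]'; python3 - <<'E'
from h import *
im,d,p=snap('wrist','w3.png'); blocks(p,im,d)
E
python3 plan.py 560 230 250 89.14
```

```text
time: 10.2
tool_pos: [478.8, 159.6, 158.5]
tool_rot: [-3.139, 0.0, 1.556]
wrist_force: [-0.1, 0.1, 0.2]
gripper_width: 39.9
grasp_force: 0.0
[543.  28.] 3731 bodymean [624.3 288.1  26.7] bodyrect [625.2 289.2] [25.  15.4] rect [632.3 285.3] [30.6 64.8] yaw -28.0 rect-8 [625.3 289.1] zplate 10.8
[302. 271.] 2811 bodymean [458.9 128.2  26.3] bodyrect [458.9 128.3] [ 2.8 14.1] rect [462.1 125.9] [67.6 25.3] yaw 15.2 rect-8 [454.4 123.8] zplate 11.6
meas [478.8 159.6 158.4] [-3.139  0.     1.555] cmd [480. 160. 160.] F [0.1 0.4 0.2] w 40.1 gf 0.0 t 10.2
shift [0.178, 0.1974, -0.225] turn [-0.0, 0.0, 0.0] dist 139.29867766780845 deg 0.0
```

```bash
cat >> h.py <<'E'
def seated(im,d,p,q=(461.15,160.23,-0.86)):
    c=cloud(p,d); h=cv2.cvtColor(im,cv2.COLOR_RGB2HSV); m=(h[:,:,0]>12)&(h[:,:,0]<32)&(h[:,:,1]>80); w=c[m]; s=np.radians(q[2])
    L=np.c_[(w[:,0]-q[0])*np.cos(s)+(w[:,1]-q[1])*np.sin(s)+3,-(w[:,0]-q[0])*np.sin(s)+(w[:,1]-q[1])*np.cos(s),w[:,2]]
    for i in range(4):
        a=L[(abs(L[:,1]+125.5-41*i)<22)&(abs(L[:,0])<45)]-[0,-125.5+41*i,0]
        t=a[(a[:,2]>13)&(a[:,2]<20)]; b=a[(a[:,2]>30)&(a[:,2]<36)]
        if len(b)>50: print('pocket',i,'plate z',np.percentile(t[:,2],[5,50,95]).round(1),'body z',np.median(b[:,2]).round(1),'x',np.percentile(t[:,0],[1,99]).round(1),'y',np.percentile(t[:,1],[1,99]).round(1),'body c',np.round(cv2.minAreaRect(b[:,:2].astype(np.float32))[0],1))
E
python3 - <<'E'
from h import *
im,d,p=load('wrist'); seated(im,d,p)
E
```

```text
pocket 2 plate z [15.2 16.9 18. ] body z 33.0 x [-22.3  39.6] y [-15.   14.8] body c [ 1.  -0.3]
```

```bash
python3 plan.py 625.2 289.2 80 62.1
```

```text
meas [478.8 159.6 158.4] [-3.139  0.     1.555] cmd [560. 230. 250.] F [0.1 0.4 0.2] w 40.1 gf 0.0 t 10.2
shift [0.1504, 0.1608, 0.425] turn [-0.0, 0.0, 0.1502] dist 191.45831922379347 deg 27.036
```

Block B is seated. I planned one move that I never ran, so I'll reset the record.

```bash
cat > setcmd.py <<'E'
import sys,numpy as np
from scipy.spatial.transform import Rotation as Ro
a=[float(s) for s in sys.argv[1:]]; np.savez('cmd.npz',P=np.array(a[:3]),M=Ro.from_euler('xyz',[np.pi,0,np.radians(a[3])]).as_matrix())
E
python3 setcmd.py 480 160 160 89.14; python3 plan.py 625.2 289.2 80 62.1
```

```text
meas [478.8 159.6 158.4] [-3.139  0.     1.555] cmd [480. 160. 160.] F [0.1 0.4 0.2] w 40.1 gf 0.0 t 10.2
shift [0.3284, 0.3581, 0.2] turn [0.0, -0.0, 0.1502] dist 210.17408784148438 deg 27.036
```

```bash
python3 -m crank '[[[0.06,0.07,0],[0,0,0.03],40],[[0.12,0.14,0],[0,0,0.06],40],[[0.18,0.21,0.02],[0,0,0.09],40],[[0.24,0.28,0.08],[0,0,0.12],40],[[0.3,0.33,0.15],[0,0,0.14],40],[[0.3284,0.3581,0.2],[0,0,0.1502],40],[[0.3284,0.3581,0.2],[0,0,0.1502],40],[[0.3284,0.3581,0.2],[0,0,0.1502],40]]'; python3 plan.py 625.2 289.2 12 62.1
```

```text
time: 11.25
tool_pos: [624.9, 288.6, 80.0]
tool_rot: [-3.141, 0.001, 1.084]
wrist_force: [0.7, 0.4, 0.5]
gripper_width: 40.1
grasp_force: 0.0
meas [624.9 288.6  80. ] [-3.141e+00  1.000e-03  1.084e+00] cmd [625.2 289.2  80. ] F [0.7 0.4 0.5] w 40.1 gf 0.0 t 11.2
shift [0.0, 0.0, 0.17] turn [-0.0, -0.0, 0.0] dist 68.0 deg 0.0
```

```bash
python3 -m crank '[[[0,0,0.05],[0,0,0],40],[[0,0,0.1],[0,0,0],40],[[0,0,0.14],[0,0,0],40],[[0,0,0.17],[0,0,0],40],[[0,0,0.17],[0,0,0],40],[[0,0,0.17],[0,0,0],30],[[0,0,0.17],[0,0,0],10],[[0,0,0.17],[0,0,0],0]]'; python3 plan.py 625.2 289.2 120 89.14
```

```text
time: 12.25
tool_pos: [626.0, 289.5, 13.2]
tool_rot: [3.14, -0.002, 1.084]
wrist_force: [0.8, 1.0, 2.3]
gripper_width: 12.3
grasp_force: 61.3
meas [626.  289.5  13.2] [ 3.140e+00 -2.000e-03  1.084e+00] cmd [625.2 289.2  12. ] F [0.8 1.  2.3] w 12.3 gf 61.3 t 12.2
shift [0.0, 0.0, -0.27] turn [0.0, -0.0, -0.1502] dist 108.0 deg 27.036
```

```bash
python3 -m crank '[[[0,0,-0.03],[0,0,0],0],[[0,0,-0.08],[0,0,-0.01],0],[[0,0,-0.13],[0,0,-0.04],0],[[0,0,-0.18],[0,0,-0.08],0],[[0,0,-0.24],[0,0,-0.12],0],[[0,0,-0.27],[0,0,-0.1502],0],[[0,0,-0.27],[0,0,-0.1502],0],[[0,0,-0.27],[0,0,-0.1502],0]]';  python3 - <<'E'
from h import *
im,d,p=snap('wrist','w4.png'); held(im,d,p,np.array([625.2,289.2,120]))
E
python3 plan.py 458.1 157.7 80 89.14
```

```text
time: 13.25
tool_pos: [624.9, 289.2, 119.9]
tool_rot: [-3.141, 0.0, 1.555]
wrist_force: [-0.1, -0.8, -0.8]
gripper_width: 12.4
grasp_force: 60.9
plate 4637 [8.3 4.2] [22.6 64.3] 87.09 x [-23.3  39.8] y [-7.3 15.1] z -2.4000000000000057
body 1784 [ 6.5 -0.2] [24.7 26.6] 89.35 x [-6.1  7.3] y [-12.2  12. ] z 13.699999999999989
meas [624.6 289.1 119.4] [-3.14   0.     1.555] cmd [625.2 289.2 120. ] F [-0.   0.1 -1. ] w 12.1 gf 60.9 t 13.3
shift [-0.335, -0.4128, 0.1] turn [-0.0, 0.0, 0.0] dist 216.3807163311925 deg 0.0
```

```bash
python3 -m crank '[[[-0.05,-0.06,0],[0,0,0],0],[[-0.1,-0.13,0],[0,0,0],0],[[-0.17,-0.21,0],[0,0,0],0],[[-0.24,-0.3,0.02],[0,0,0],0],[[-0.3,-0.37,0.06],[0,0,0],0],[[-0.335,-0.4128,0.1],[0,0,0],0],[[-0.335,-0.4128,0.1],[0,0,0],0],[[-0.335,-0.4128,0.1],[0,0,0],0]]'; python3 plan.py 458.1 157.7 22 89.14
```

```text
time: 14.3
tool_pos: [459.2, 158.1, 80.7]
tool_rot: [3.14, -0.0, 1.556]
wrist_force: [0.4, -0.3, -0.0]
gripper_width: 12.2
grasp_force: 60.9
meas [459.2 158.1  80.7] [ 3.14  -0.     1.556] cmd [458.1 157.7  80. ] F [ 0.4 -0.3 -0. ] w 12.2 gf 60.9 t 14.3
shift [0.0, 0.0, 0.145] turn [-0.0, 0.0, 0.0] dist 57.99999999999999 deg 0.0
```

```bash
python3 -m crank '[[[0,0,0.03],[0,0,0],0],[[0,0,0.06],[0,0,0],0],[[0,0,0.085],[0,0,0],0],[[0,0,0.105],[0,0,0],0],[[0,0,0.12],[0,0,0],0],[[0,0,0.132],[0,0,0],0],[[0,0,0.14],[0,0,0],0],[[0,0,0.145],[0,0,0],0]]'; python3 plan.py 458.1 157.7 18.8 89.14
```

```text
time: 15.3
tool_pos: [458.2, 157.7, 22.0]
tool_rot: [3.141, -0.0, 1.556]
wrist_force: [0.4, 0.6, -1.1]
gripper_width: 12.2
grasp_force: 60.9
meas [458.2 157.7  22. ] [ 3.141 -0.     1.556] cmd [458.1 157.7  22. ] F [ 0.4  0.6 -1.1] w 12.2 gf 60.9 t 15.3
shift [0.0, 0.0, 0.008] turn [-0.0, 0.0, 0.0] dist 3.2 deg 0.0
```

```bash
python3 -m crank '[[[0,0,0.004],[0,0,0],0],[[0,0,0.008],[0,0,0],0],[[0,0,0.008],[0,0,0],0],[[0,0,0.008],[0,0,0],14],[[0,0,0.008],[0,0,0],17],[[0,0,0.008],[0,0,0],22],[[0,0,0.008],[0,0,0],30],[[0,0,0.008],[0,0,0],35]]'; python3 plan.py 530 40 250 89.14
```

```text
time: 16.3
tool_pos: [458.0, 157.7, 18.8]
tool_rot: [3.142, 0.0, 1.556]
wrist_force: [-0.6, 0.2, -0.3]
gripper_width: 35.1
grasp_force: 0.0
meas [458.  157.7  18.8] [3.142 0.    1.556] cmd [458.1 157.7  18.8] F [-0.6  0.2 -0.3] w 35.1 gf 0.0 t 16.3
shift [-0.2915, 0.1842, -0.578] turn [-0.0, 0.0, 0.0] dist 269.2169058584546 deg 0.0
```

```bash
python3 -m crank '[[[0,0,-0.1],[0,0,0],60],[[0,0,-0.2],[0,0,0],70],[[-0.06,0.03,-0.3],[0,0,0],80],[[-0.14,0.09,-0.42],[0,0,0],85],[[-0.22,0.13,-0.52],[0,0,0],85],[[-0.2915,0.1842,-0.578],[0,0,0],85],[[-0.2915,0.1842,-0.578],[0,0,0],85],[[-0.2915,0.1842,-0.578],[0,0,0],85]]'; python3 plan.py; python3 - <<'E'
from h import *
im,d,p=snap('wrist','w5.png'); blocks(p,im,d); seated(im,d,p)
E
```

```text
time: 17.3
tool_pos: [529.2, 40.4, 248.9]
tool_rot: [-3.14, -0.0, 1.556]
wrist_force: [0.2, 0.4, -0.9]
gripper_width: 85.3
grasp_force: 0.0
meas [529.2  40.4 248.9] [-3.14  -0.     1.556] cmd [530.  40. 250.] F [ 0.2  0.4 -0.9] w 85.3 gf 0.0 t 17.3
[245.  62.] 2141 bodymean [465.8 157.   26.8] bodyrect [465.8 157.1] [23.4  0.8] rect [465.9 157.9] [30.3 65.9] yaw -1.5 rect-8 [457.9 158.1] zplate 9.5
[247. 111.] 1953 bodymean [464.9 116.2  26.5] bodyrect [465.  116.4] [23.5  0.7] rect [465.3 116. ] [28.7 65.9] yaw -0.3 rect-8 [457.3 116. ] zplate 11.0
[406. 235.] 1694 bodymean [606.   -3.4  26.7] bodyrect [606.3  -4.2] [24.6 14.5] rect [615.1  -3.7] [30.  63.8] yaw -0.7 rect-8 [607.1  -3.6] zplate 10.8
[420. 359.] 1233 bodymean [ 632.  -141.3   26.5] bodyrect [ 632.3 -143.1] [25.8 14.3] rect [ 634.9 -142.4] [53.3 30.9] yaw 0.7 rect-8 [ 626.9 -142.5] zplate 10.7
pocket 2 plate z [15.7 17.1 18.4] body z 33.1 x [-22.6  40. ] y [-15.5  14.5] body c [ 0.4 -0.3]
pocket 3 plate z [15.7 17.1 18.4] body z 32.9 x [-23.1  39.8] y [-15.5  14.2] body c [ 0.8 -0.4]
```

```bash
python3 plan.py 606.5 -3.8 80 89.14
```

```text
meas [528.8  40.7 248.5] [-3.139e+00 -1.000e-03  1.556e+00] cmd [530.  40. 250.] F [0.7 0.3 0.6] w 85.4 gf 0.0 t 17.4
shift [-0.1066, 0.1929, 0.425] turn [-0.0, 0.0, 0.0] dist 191.4989169682168 deg 0.0
```

```bash
python3 -m crank '[[[-0.02,0.04,0.08],[0,0,0],60],[[-0.04,0.08,0.18],[0,0,0],50],[[-0.06,0.12,0.28],[0,0,0],40],[[-0.08,0.16,0.36],[0,0,0],40],[[-0.1,0.19,0.41],[0,0,0],40],[[-0.1066,0.1929,0.425],[0,0,0],40],[[-0.1066,0.1929,0.425],[0,0,0],40],[[-0.1066,0.1929,0.425],[0,0,0],40]]'; python3 plan.py 606.5 -3.8 12 89.14
```

```text
time: 18.35
tool_pos: [606.6, -3.3, 81.0]
tool_rot: [3.14, 0.0, 1.556]
wrist_force: [-0.0, 0.1, 0.8]
gripper_width: 40.1
grasp_force: 0.0
meas [606.6  -3.3  81. ] [3.14  0.    1.556] cmd [606.5  -3.8  80. ] F [-0.   0.1  0.8] w 40.1 gf 0.0 t 18.4
shift [-0.0, -0.0, 0.17] turn [-0.0, 0.0, 0.0] dist 68.0 deg 0.0
```

```bash
python3 -m crank '[[[0,0,0.05],[0,0,0],40],[[0,0,0.1],[0,0,0],40],[[0,0,0.14],[0,0,0],40],[[0,0,0.17],[0,0,0],40],[[0,0,0.17],[0,0,0],40],[[0,0,0.17],[0,0,0],30],[[0,0,0.17],[0,0,0],10],[[0,0,0.17],[0,0,0],0]]'; python3 plan.py 606.5 -3.8 120 89.14
```

```text
time: 19.35
tool_pos: [607.4, -3.9, 13.1]
tool_rot: [3.139, 0.0, 1.556]
wrist_force: [-0.2, 0.5, 3.0]
gripper_width: 12.2
grasp_force: 61.4
meas [607.4  -3.9  13.1] [3.139 0.    1.556] cmd [606.5  -3.8  12. ] F [-0.2  0.5  3. ] w 12.2 gf 61.4 t 19.4
shift [-0.0, -0.0, -0.27] turn [-0.0, 0.0, 0.0] dist 108.0 deg 0.0
```

```bash
python3 -m crank '[[[0,0,-0.03],[0,0,0],0],[[0,0,-0.08],[0,0,0],0],[[0,0,-0.13],[0,0,0],0],[[0,0,-0.18],[0,0,0],0],[[0,0,-0.24],[0,0,0],0],[[0,0,-0.27],[0,0,0],0],[[0,0,-0.27],[0,0,0],0],[[0,0,-0.27],[0,0,0],0]]';  python3 - <<'E'
from h import *
im,d,p=snap('wrist','w6.png'); held(im,d,p,np.array([606.5,-3.8,120]))
E
python3 plan.py 456.9 75.7 80 89.14
```

```text
time: 20.35
tool_pos: [605.8, -3.6, 119.1]
tool_rot: [-3.14, -0.0, 1.556]
wrist_force: [-1.0, 0.1, -0.9]
gripper_width: 12.5
grasp_force: 60.9
plate 4501 [7.9 3.4] [22.9 63.8] 88.54 x [-23.7  39.3] y [-7.4 14.9] z -3.0999999999999943
body 1758 [ 6.2 -0.4] [24.9 26.6] 89.34 x [-6.3  6.6] y [-12.4  12. ] z 12.900000000000006
meas [605.6  -3.6 118.8] [-3.139 -0.     1.556] cmd [606.5  -3.8 120. ] F [ 0.1  0.7 -0.9] w 12.1 gf 60.9 t 20.4
shift [0.1931, -0.377, 0.1] turn [-0.0, 0.0, 0.0] dist 174.0880742612773 deg 0.0
```

```bash
python3 -m crank '[[[0.03,-0.06,0],[0,0,0],0],[[0.06,-0.12,0],[0,0,0],0],[[0.1,-0.2,0],[0,0,0],0],[[0.14,-0.28,0.02],[0,0,0],0],[[0.17,-0.34,0.06],[0,0,0],0],[[0.1931,-0.377,0.1],[0,0,0],0],[[0.1931,-0.377,0.1],[0,0,0],0],[[0.1931,-0.377,0.1],[0,0,0],0]]'; python3 plan.py 456.9 75.7 22 89.14
```

```text
time: 21.4
tool_pos: [457.8, 75.4, 80.5]
tool_rot: [3.141, 0.0, 1.556]
wrist_force: [0.7, -1.0, -1.8]
gripper_width: 12.5
grasp_force: 60.9
meas [457.8  75.4  80.5] [3.141 0.    1.556] cmd [456.9  75.7  80. ] F [ 0.7 -1.  -1.8] w 12.5 gf 60.9 t 21.4
shift [0.0, 0.0, 0.145] turn [-0.0, 0.0, 0.0] dist 57.99999999999999 deg 0.0
```

```bash
python3 -m crank '[[[0,0,0.03],[0,0,0],0],[[0,0,0.06],[0,0,0],0],[[0,0,0.085],[0,0,0],0],[[0,0,0.105],[0,0,0],0],[[0,0,0.12],[0,0,0],0],[[0,0,0.132],[0,0,0],0],[[0,0,0.14],[0,0,0],0],[[0,0,0.145],[0,0,0],0]]'; python3 plan.py 456.9 75.7 18.8 89.14
```

```text
time: 22.4
tool_pos: [457.0, 75.7, 22.0]
tool_rot: [3.141, 0.0, 1.556]
wrist_force: [0.1, 0.3, -0.9]
gripper_width: 12.1
grasp_force: 60.9
meas [457.   75.7  22. ] [3.141 0.    1.556] cmd [456.9  75.7  22. ] F [ 0.1  0.3 -0.9] w 12.1 gf 60.9 t 22.4
shift [0.0, 0.0, 0.008] turn [-0.0, 0.0, 0.0] dist 3.2 deg 0.0
```

Release it, then move to a view over block D and the cup.

```bash
python3 -m crank '[[[0,0,0.004],[0,0,0],0],[[0,0,0.008],[0,0,0],0],[[0,0,0.008],[0,0,0],0],[[0,0,0.008],[0,0,0],14],[[0,0,0.008],[0,0,0],17],[[0,0,0.008],[0,0,0],22],[[0,0,0.008],[0,0,0],30],[[0,0,0.008],[0,0,0],35]]'; python3 plan.py 540 -110 250 89.14
```

```text
time: 23.4
tool_pos: [456.9, 75.8, 18.8]
tool_rot: [3.142, -0.0, 1.556]
wrist_force: [0.7, 0.5, -0.2]
gripper_width: 34.9
grasp_force: 0.0
meas [456.9  75.8  18.8] [ 3.142 -0.     1.556] cmd [456.9  75.7  18.8] F [ 0.7  0.5 -0.2] w 34.9 gf 0.0 t 23.4
shift [-0.4611, 0.2147, -0.578] turn [-0.0, 0.0, 0.0] dist 307.97228446728775 deg 0.0
```

```bash
python3 -m crank '[[[0,0,-0.1],[0,0,0],60],[[0,0,-0.2],[0,0,0],70],[[-0.1,0.03,-0.3],[0,0,0],80],[[-0.2,0.09,-0.42],[0,0,0],85],[[-0.32,0.15,-0.52],[0,0,0],85],[[-0.4611,0.2147,-0.578],[0,0,0],85],[[-0.4611,0.2147,-0.578],[0,0,0],85],[[-0.4611,0.2147,-0.578],[0,0,0],85]]'; python3 plan.py; python3 - <<'E'
from h import *
im,d,p=snap('wrist','w7.png'); blocks(p,im,d); seated(im,d,p)
E
```

```text
time: 24.4
tool_pos: [539.7, -110.1, 249.5]
tool_rot: [-3.141, -0.001, 1.555]
wrist_force: [-0.3, 1.2, 0.1]
gripper_width: 85.0
grasp_force: 0.0
meas [ 539.7 -110.1  249.5] [-3.141e+00 -1.000e-03  1.555e+00] cmd [ 540. -110.  250.] F [-0.3  1.2  0.1] w 85.0 gf 0.0 t 24.4
[421. 224.] 1727 bodymean [ 631.7 -142.6   26.7] bodyrect [ 632.1 -143.3] [14.6 24.1] rect [ 639.8 -143.1] [30.  64.4] yaw -0.7 rect-8 [ 631.8 -143. ] zplate 10.9
```

View pics/w7.png

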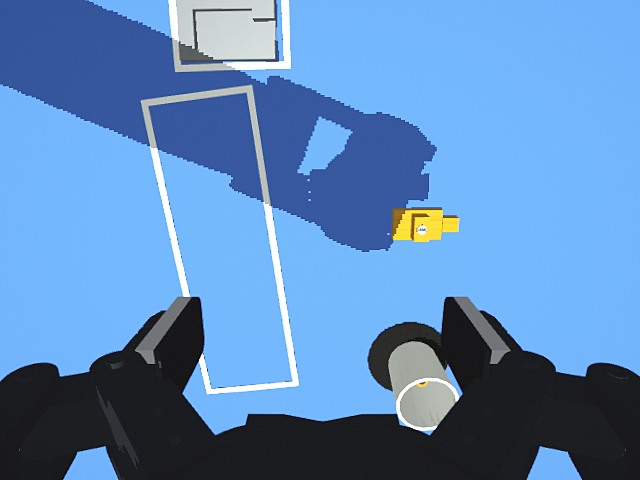

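The view shows block D at (421,224), the whole ready outline with corners (146,102), (251,88), (297,384) and (209,391), and the cup with its rim around (428,404).

```bash
python3 - <<'E'
from h import *
im,d,p=load('wrist')
X=atz(p,[(146,103),(250,90),(295,382),(210,390)],0.0); print(X.mean(0).round(1),X.round(1)[:,:2].tolist())
ms=[np.degrees(np.arctan2(-(a-b)[0],(a-b)[1])) for a,b in((X[0],X[3]),(X[1],X[2]))]; print('yaw',ms)
c=cloud(p,d).reshape(-1,3); r=c[(abs(c[:,2]-73.5)<3)&(abs(c[:,0]-635)<60)&(abs(c[:,1]+300)<70)]
print('rim',len(r),cv2.minEnclosingCircle(r[:,:2].astype(np.float32)))
g=im.astype(int).sum(2).ravel(); k=c[(abs(c[:,2]-3.5)<6)&(abs(c[:,0]-632)<60)&(abs(c[:,1]+300)<60)&(g<150)]
print('coaster',len(k),cv2.minEnclosingCircle(k[:,:2].astype(np.float32)))
E
python3 plan.py 631.9 -143.1 80 89.14
```

```text
[ 441.3 -176.4    0. ] [[376.2, -24.4], [474.9, -15.4], [506.0, -327.7], [408.2, -338.0]]
yaw [np.float64(5.827981947208133), np.float64(5.688817867037694)]
rim 563 ((635.2705688476562, -301.27130126953125), 30.557907104492188)
coaster 2045 ((631.3055419921875, -296.6559753417969), 44.45893859863281)
meas [ 539.2 -109.1  248.8] [-3.140e+00 -1.000e-03  1.556e+00] cmd [ 540. -110.  250.] F [-0.2  0.9 -0. ] w 85.1 gf 0.0 t 24.4
shift [-0.0793, 0.231, 0.425] turn [-0.0, 0.0, 0.0] dist 196.0712074732035 deg 0.0
```

```bash
python3 -m crank '[[[-0.01,0.04,0.08],[0,0,0],60],[[-0.03,0.09,0.18],[0,0,0],50],[[-0.05,0.14,0.28],[0,0,0],40],[[-0.06,0.19,0.36],[0,0,0],40],[[-0.075,0.22,0.41],[0,0,0],40],[[-0.0793,0.231,0.425],[0,0,0],40],[[-0.0793,0.231,0.425],[0,0,0],40],[[-0.0793,0.231,0.425],[0,0,0],40]]'; python3 plan.py 631.9 -143.1 12 89.14
```

```text
time: 25.45
tool_pos: [632.0, -142.6, 81.2]
tool_rot: [3.14, 0.0, 1.556]
wrist_force: [-0.3, 0.1, 0.5]
gripper_width: 39.6
grasp_force: 0.0
meas [ 632.  -142.6   81.2] [3.14  0.    1.556] cmd [ 631.9 -143.1   80. ] F [-0.3  0.1  0.5] w 39.6 gf 0.0 t 25.4
shift [0.0, -0.0, 0.17] turn [-0.0, 0.0, 0.0] dist 68.0 deg 0.0
```

```bash
python3 -m crank '[[[0,0,0.05],[0,0,0],40],[[0,0,0.1],[0,0,0],40],[[0,0,0.14],[0,0,0],40],[[0,0,0.17],[0,0,0],40],[[0,0,0.17],[0,0,0],40],[[0,0,0.17],[0,0,0],30],[[0,0,0.17],[0,0,0],10],[[0,0,0.17],[0,0,0],0]]'; python3 plan.py 631.9 -143.1 120 89.14
```

```text
time: 26.45
tool_pos: [632.7, -143.4, 13.1]
tool_rot: [3.14, 0.001, 1.556]
wrist_force: [0.2, 0.3, 2.7]
gripper_width: 12.0
grasp_force: 61.4
meas [ 632.7 -143.4   13.1] [3.140e+00 1.000e-03 1.556e+00] cmd [ 631.9 -143.1   12. ] F [0.2 0.3 2.7] w 12.0 gf 61.4 t 26.4
shift [0.0, -0.0, -0.27] turn [-0.0, 0.0, 0.0] dist 108.0 deg 0.0
```

```bash
python3 -m crank '[[[0,0,-0.03],[0,0,0],0],[[0,0,-0.08],[0,0,0],0],[[0,0,-0.13],[0,0,0],0],[[0,0,-0.18],[0,0,0],0],[[0,0,-0.24],[0,0,0],0],[[0,0,-0.27],[0,0,0],0],[[0,0,-0.27],[0,0,0],0],[[0,0,-0.27],[0,0,0],0]]';  python3 - <<'E'
from h import *
im,d,p=snap('wrist','w8.png'); held(im,d,p,np.array([631.9,-143.1,120]))
E
python3 plan.py 456.3 34.8 80 89.14
```

```text
time: 27.45
tool_pos: [631.2, -142.8, 119.0]
tool_rot: [-3.14, -0.001, 1.556]
wrist_force: [0.1, 0.4, -1.5]
gripper_width: 12.1
grasp_force: 60.9
plate 4568 [7.9 4.5] [22.2 64.2] 87.03 x [-23.6  39.4] y [-7.2 15.4] z -3.299999999999997
body 1732 [ 6.  -0.1] [24.8 26.4] 88.63 x [-6.2  6.9] y [-11.9  12.3] z 12.900000000000006
meas [ 631.1 -142.7  118.7] [-3.139e+00 -1.000e-03  1.556e+00] cmd [ 631.9 -143.1  120. ] F [ 0.2  0.6 -0.6] w 12.6 gf 60.9 t 27.5
shift [0.4381, -0.4456, 0.1] turn [-0.0, 0.0, 0.0] dist 253.1374235469738 deg 0.0
```

```bash
python3 -m crank '[[[0.06,-0.06,0],[0,0,0],0],[[0.14,-0.14,0],[0,0,0],0],[[0.23,-0.23,0],[0,0,0],0],[[0.32,-0.32,0.02],[0,0,0],0],[[0.4,-0.4,0.06],[0,0,0],0],[[0.4381,-0.4456,0.1],[0,0,0],0],[[0.4381,-0.4456,0.1],[0,0,0],0],[[0.4381,-0.4456,0.1],[0,0,0],0]]'; python3 plan.py 456.3 34.8 22 89.14
```

```text
time: 28.5
tool_pos: [457.5, 34.2, 80.6]
tool_rot: [3.14, 0.0, 1.555]
wrist_force: [0.4, -0.7, -1.0]
gripper_width: 12.2
grasp_force: 60.9
meas [457.5  34.2  80.6] [3.14  0.    1.555] cmd [456.3  34.8  80. ] F [ 0.4 -0.7 -1. ] w 12.2 gf 60.9 t 28.5
shift [0.0, -0.0, 0.145] turn [-0.0, 0.0, 0.0] dist 57.99999999999999 deg 0.0
```

```bash
python3 -m crank '[[[0,0,0.03],[0,0,0],0],[[0,0,0.06],[0,0,0],0],[[0,0,0.085],[0,0,0],0],[[0,0,0.105],[0,0,0],0],[[0,0,0.12],[0,0,0],0],[[0,0,0.132],[0,0,0],0],[[0,0,0.14],[0,0,0],0],[[0,0,0.145],[0,0,0],0]]'; python3 plan.py 456.3 34.8 18.8 89.14
```

```text
time: 29.5
tool_pos: [456.4, 34.8, 22.0]
tool_rot: [3.141, 0.0, 1.556]
wrist_force: [-1.0, -1.2, -0.3]
gripper_width: 12.2
grasp_force: 60.9
meas [456.4  34.8  22. ] [3.141 0.    1.556] cmd [456.3  34.8  22. ] F [-1.  -1.2 -0.3] w 12.2 gf 60.9 t 29.5
shift [0.0, -0.0, 0.008] turn [-0.0, 0.0, 0.0] dist 3.2 deg 0.0
```

```bash
python3 -m crank '[[[0,0,0.004],[0,0,0],0],[[0,0,0.008],[0,0,0],0],[[0,0,0.008],[0,0,0],0],[[0,0,0.008],[0,0,0],14],[[0,0,0.008],[0,0,0],17],[[0,0,0.008],[0,0,0],22],[[0,0,0.008],[0,0,0],30],[[0,0,0.008],[0,0,0],35]]'; python3 plan.py 500 110 250 89.14
```

```text
time: 30.5
tool_pos: [456.3, 34.8, 18.8]
tool_rot: [3.142, -0.0, 1.556]
wrist_force: [0.1, -0.2, 0.1]
gripper_width: 34.9
grasp_force: 0.0
meas [456.3  34.8  18.8] [ 3.142 -0.     1.556] cmd [456.3  34.8  18.8] F [ 0.1 -0.2  0.1] w 34.9 gf 0.0 t 30.5
shift [0.1897, 0.1064, -0.578] turn [-0.0, 0.0, 0.0] dist 247.02746406017283 deg 0.0
```

```bash
python3 -m crank '[[[0,0,-0.1],[0,0,0],60],[[0,0,-0.2],[0,0,0],70],[[0.06,0.03,-0.3],[0,0,0],80],[[0.12,0.06,-0.42],[0,0,0],85],[[0.16,0.09,-0.52],[0,0,0],85],[[0.1896,0.1064,-0.578],[0,0,0],85],[[0.1896,0.1064,-0.578],[0,0,0],85],[[0.1896,0.1064,-0.578],[0,0,0],85]]'; python3 plan.py; python3 - <<'E'
from h import *
im,d,p=snap('wrist','w9.png'); seated(im,d,p); print(carrier(p,d)[0])
im,d,p=snap('top','t9.png')
E
```

```text
time: 31.5
tool_pos: [499.0, 109.7, 248.3]
tool_rot: [-3.139, 0.0, 1.556]
wrist_force: [-0.5, -0.0, -1.1]
gripper_width: 84.8
grasp_force: 0.0
meas [499.  109.7 248.3] [-3.139  0.     1.556] cmd [500. 110. 250.] F [-0.5 -0.  -1.1] w 84.8 gf 0.0 t 31.5
pocket 0 plate z [14.9 16.9 18.2] body z 32.8 x [-22.4  40.4] y [-14.7  14.9] body c [ 1.1 -0.1]
pocket 1 plate z [15.3 16.9 18.3] body z 32.9 x [-22.5  40.4] y [-15.   14.5] body c [ 0.9 -0.3]
pocket 2 plate z [15.5 17.  18.3] body z 32.9 x [-22.5  40.4] y [-14.7  14.6] body c [ 0.9 -0.2]
pocket 3 plate z [15.7 17.  18.2] body z 32.9 x [-22.8  40.1] y [-14.8  13.8] body c [ 0.7 -0.5]Traceback (most recent call last):
  File "<stdin>", line 2, in <module>
  File "h.py", line 64, in carrier
    out.append([np.percentile(A[:,0],[.5,99.5]).round(1).tolist(),np.percentile(B[:,1],[.5,99.5]).round(1).tolist(),len(P)])
                ~~~~~~~~~~~~~^^^^^^^^^^^^^^^^^^
    return _quantile_unchecked(
        a, q, axis, out, overwrite_input, method, keepdims, weights)
    return _ureduce(a,
                    func=_quantile_ureduce_func,
    ...<5 lines>...
                    overwrite_input=overwrite_input,
                    method=method)
    r = func(a, **kwargs)
    result = _quantile(arr,
                       quantiles=q,
    ...<2 lines>...
                       out=out,
                       weights=wgt)
    slices_having_nans = np.isnan(arr[-1, ...])
                                  ~~~^^^^^^^^^
IndexError: index -1 is out of bounds for axis 0 with size 0
```

All four blocks are seated. Next is the cup. I'll grip it with the tool tilted sideways so the palm isn't under the mouth when pouring. A test tilt first shows which direction the wrist range favours.

```bash
sed -i 's/if len(a)>4: .*/if len(a)>4: T=T*Ro.from_rotvec([0,np.radians(a[4]),0])/; s/\[tilt_deg about tool x\]/[tilt_deg about tool y]/' plan.py; sed -i "s/print('meas'/print('q',o['qpos'].round(2),'meas'/" plan.py; python3 setcmd.py 500 110 250 89.14; python3 plan.py 590 -220 260 64.6 30
```

```text
q [-0.01 -0.1   1.89 -0.    1.35  0.01] meas [498.8 109.6 248. ] [-3.138  0.     1.555] cmd [500. 110. 250.] F [-0.   0.1 -0.5] w 84.9 gf 0.0 t 31.6
shift [-0.8215, 0.2374, -0.025] turn [-0.0357, 0.1641, 0.1332] dist 342.1919952307476 deg 38.58283939784629
```

```bash
python3 -m crank '[[[-0.1,0.03,0],[0,0.02,0.01],80],[[-0.2,0.06,0],[-0.005,0.04,0.03],80],[[-0.3,0.09,-0.01],[-0.01,0.06,0.05],80],[[-0.42,0.12,-0.01],[-0.015,0.08,0.07],80],[[-0.54,0.15,-0.02],[-0.02,0.1,0.09],80],[[-0.66,0.19,-0.02],[-0.027,0.13,0.11],80],[[-0.78,0.22,-0.025],[-0.03,0.15,0.125],80],[[-0.8215,0.2374,-0.025],[-0.0357,0.1641,0.1332],80]]'; python3 plan.py
```

```text
time: 32.55
tool_pos: [589.1, -223.2, 257.9]
tool_rot: [-3.138, -0.526, 1.121]
wrist_force: [-0.1, 0.1, -0.1]
gripper_width: 80.1
grasp_force: 0.0
q [-0.74  0.21  1.61  0.5   1.5  -0.38] meas [ 589.1 -223.2  257.9] [-3.138 -0.526  1.121] cmd [ 590. -220.  260.] F [-0.1  0.1 -0.1] w 80.1 gf 0.0 t 32.5
```

```bash
python3 plan.py 652.2 -238 125 75 -42
```

```text
q [-0.74  0.21  1.61  0.5   1.5  -0.38] meas [ 589.1 -223.2  257.9] [-3.138 -0.526  1.121] cmd [ 590. -220.  260.] F [-0.1  0.1 -0.1] w 80.1 gf 0.0 t 32.5
shift [-0.1462, 0.1597, 0.3053] turn [-0.0064, -0.3989, -0.0614] dist 149.71258864905116 deg 72.65673411322587
```

```bash
python3 -m crank '[[[-0.02,0.02,0.02],[0,-0.055,-0.008],82],[[-0.04,0.04,0.05],[0,-0.11,-0.016],82],[[-0.06,0.06,0.09],[0,-0.165,-0.025],82],[[-0.08,0.08,0.14],[0,-0.22,-0.033],82],[[-0.1,0.1,0.19],[0,-0.275,-0.042],82],[[-0.12,0.12,0.24],[-0.005,-0.33,-0.05],82],[[-0.13,0.145,0.28],[-0.006,-0.375,-0.057],82],[[-0.1462,0.1597,0.3053],[-0.0064,-0.3989,-0.0614],82]]'; python3 plan.py
```

```text
time: 33.55
tool_pos: [650.8, -236.8, 121.2]
tool_rot: [-3.134, 0.736, 1.316]
wrist_force: [-0.3, -0.4, 0.6]
gripper_width: 82.3
grasp_force: 0.0
q [-0.27  0.54  1.51 -0.8   1.22  0.33] meas [ 650.8 -236.8  121.2] [-3.134  0.736  1.316] cmd [ 652.2 -238.   125. ] F [-0.3 -0.4  0.6] w 82.3 gf 0.0 t 33.5
```

```bash
python3 - <<'E'
from h import *
im,d,p=snap('wrist','w10.png'); print(get_obs()['tool_pos'],get_obs()['tool_rot'])
c=cloud(p,d).reshape(-1,3); k=c[(abs(c[:,0]-635)<60)&(abs(c[:,1]+300)<60)]
r=k[(abs(k[:,2]-73)<3)]; print('rim',len(r),cv2.minEnclosingCircle(r[:,:2].astype(np.float32)),np.median(r[:,2]))
for z in (20,40,60):
    s=k[abs(k[:,2]-z)<3]; s=s[np.hypot(s[:,0]-635,s[:,1]+301)<40]; print(z,len(s),s.min(0).round(1),s.max(0).round(1))
E
```

```text
[ 649.84042461 -236.07229099  118.18301121] [-3.12816523  0.73574117  1.32053832]
rim 1751 ((636.3446044921875, -300.9345397949219), 30.737884521484375) 72.92604255230808
20 577 [ 612.  -301.9   17. ] [ 664.2 -273.4   23. ]
40 692 [ 611.6 -328.    37. ] [ 665.  -272.5   43. ]
60 1517 [ 609.9 -329.5   57. ] [ 666.  -271.6   63. ]
```

View pics/w10.png

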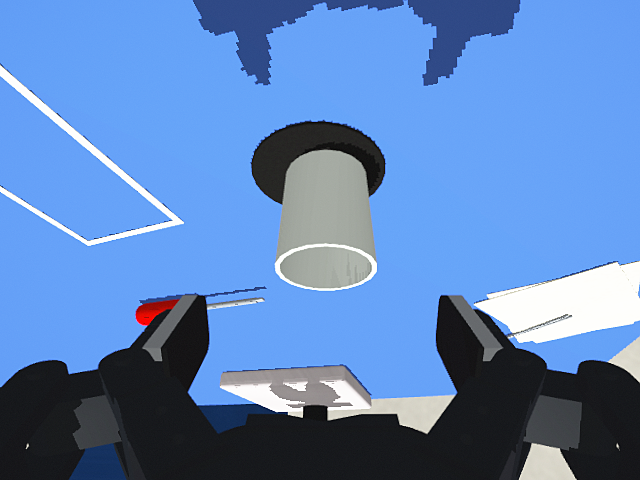

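The cup sits centred between the open fingers (rim at (326,266)), and the screwdriver is well to the left. The measured z was still settling, so I'll hold and re-read before approaching.

```bash
python3 -m crank '[[[0,0,0],[0,0,0],82],[[0,0,0],[0,0,0],82],[[0,0,0],[0,0,0],82],[[0,0,0],[0,0,0],82],[[0,0,0],[0,0,0],82],[[0,0,0],[0,0,0],82],[[0,0,0],[0,0,0],82],[[0,0,0],[0,0,0],82]]'; python3 plan.py 633.8 -308.7 34 75 -42
```

```text
time: 34.6
tool_pos: [652.2, -237.9, 124.9]
tool_rot: [-3.141, 0.733, 1.309]
wrist_force: [-0.4, 1.1, -0.1]
gripper_width: 82.2
grasp_force: 0.0
q [-0.27  0.54  1.51 -0.79  1.22  0.33] meas [ 652.2 -237.9  124.9] [-3.141  0.733  1.309] cmd [ 652.2 -238.   125. ] F [-0.4  1.1 -0.1] w 82.2 gf 0.0 t 34.6
shift [0.0165, 0.0014, 0.2913] turn [-0.0001, 0.0, 0.0] dist 116.70811454222026 deg 0.018000000000000002
```

```bash
python3 -m crank '[[[0.002,0,0.03],[0,0,0],82],[[0.005,0,0.07],[0,0,0],82],[[0.008,0.001,0.12],[0,0,0],82],[[0.011,0.001,0.17],[0,0,0],82],[[0.013,0.001,0.22],[0,0,0],82],[[0.015,0.0014,0.26],[0,0,0],82],[[0.016,0.0014,0.28],[0,0,0],82],[[0.0165,0.0014,0.2913],[0,0,0],82]]'; python3 plan.py
```

```text
time: 35.6
tool_pos: [633.8, -309.0, 33.8]
tool_rot: [-3.142, 0.733, 1.309]
wrist_force: [0.7, -0.0, 0.4]
gripper_width: 81.8
grasp_force: 0.0
q [-0.37  0.66  1.53 -0.87  1.06  0.37] meas [ 633.8 -309.    33.8] [-3.142  0.733  1.309] cmd [ 633.8 -308.7   34. ] F [ 0.7 -0.   0.4] w 81.8 gf 0.0 t 35.6
```

```bash
python3 -m crank '[[[0,0,0],[0,0,0],80],[[0,0,0],[0,0,0],72],[[0,0,0],[0,0,0],66],[[0,0,0],[0,0,0],62],[[0,0,0],[0,0,0],59],[[0,0,0],[0,0,0],56],[[0,0,0],[0,0,0],50],[[0,0,0],[0,0,0],40]]'; python3 plan.py 640 -290 150 75 -42
```

```text
time: 36.6
tool_pos: [634.1, -308.8, 34.8]
tool_rot: [3.141, 0.734, 1.308]
wrist_force: [-1.3, 2.5, 5.7]
gripper_width: 57.2
grasp_force: 62.8
q [-0.37  0.66  1.53 -0.87  1.06  0.37] meas [ 634.1 -308.8   34.8] [3.141 0.734 1.308] cmd [ 633.8 -308.7   34. ] F [-1.3  2.5  5.7] w 57.2 gf 62.8 t 36.6
shift [-0.1575, 0.0029, -0.2484] turn [0.0, 0.0, 0.0] dist 117.6552387273937 deg 0.0
```

```bash
python3 -m crank '[[[-0.01,0,-0.016],[0,0,0],30],[[-0.03,0,-0.05],[0,0,0],30],[[-0.06,0.001,-0.09],[0,0,0],30],[[-0.09,0.001,-0.14],[0,0,0],30],[[-0.12,0.002,-0.19],[0,0,0],30],[[-0.145,0.002,-0.23],[0,0,0],30],[[-0.1575,0.0029,-0.2484],[0,0,0],30],[[-0.1575,0.0029,-0.2484],[0,0,0],30]]'; python3 - <<'E'
from h import *
im,d,p=snap('wrist','w11.png')
E
python3 plan.py
```

```text
time: 37.6
tool_pos: [640.3, -290.0, 150.7]
tool_rot: [3.14, 0.733, 1.308]
wrist_force: [0.0, 0.2, -1.6]
gripper_width: 57.2
grasp_force: 63.8
q [-0.34  0.5   1.52 -0.8   1.19  0.25] meas [ 639.8 -289.9  149.6] [-3.141  0.733  1.31 ] cmd [ 640. -290.  150.] F [ 0.1  0.6 -2.1] w 56.8 gf 63.8 t 37.6
```

View pics/w11.png

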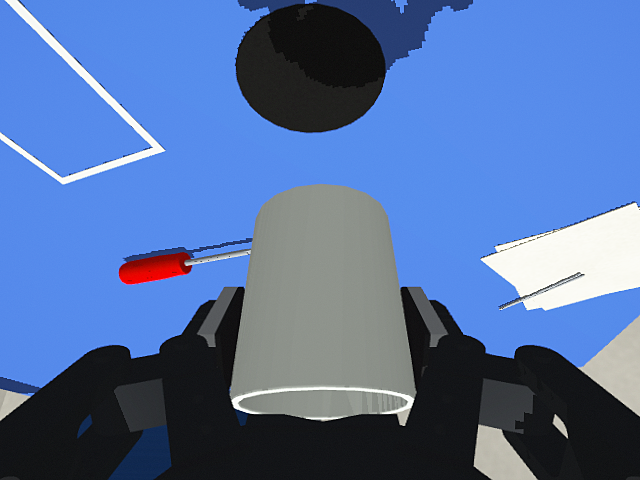

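The cup is held upright and clear of the coaster. Now I'll carry it, level, to the well.

```bash
python3 plan.py 600 0 170 80 -42
```

```text
q [-0.34  0.5   1.52 -0.8   1.19  0.25] meas [ 639.8 -289.9  149.6] [-3.141  0.733  1.31 ] cmd [ 640. -290.  150.] F [ 0.1  0.6 -2.1] w 56.8 gf 63.8 t 37.6
shift [0.4676, -0.2842, -0.4885] turn [-0.0185, 0.0, -0.0206] dist 293.40801625040854 deg 4.98379012399198
```

```bash
python3 -m crank '[[[0.03,-0.02,-0.03],[0,0,0],30],[[0.08,-0.05,-0.09],[-0.002,0,-0.002],30],[[0.15,-0.09,-0.16],[-0.005,0,-0.006],30],[[0.23,-0.14,-0.24],[-0.009,0,-0.01],30],[[0.31,-0.19,-0.33],[-0.012,0,-0.014],30],[[0.39,-0.24,-0.41],[-0.015,0,-0.017],30],[[0.445,-0.27,-0.465],[-0.018,0,-0.02],30],[[0.4676,-0.2842,-0.4885],[-0.0185,0,-0.0206],30]]'; python3 plan.py 462.7 306 150 89.14 -42
```

```text
time: 38.65
tool_pos: [599.2, 2.3, 169.3]
tool_rot: [-3.139, 0.733, 1.4]
wrist_force: [0.6, 0.3, -1.5]
gripper_width: 57.4
grasp_force: 64.0
q [ 0.09  0.38  1.63 -0.71  1.41  0.49] meas [599.2   2.3 169.3] [-3.139  0.733  1.4  ] cmd [600.  -0. 170.] F [ 0.6  0.3 -1.5] w 57.4 gf 64.0 t 38.6
shift [0.549, -0.471, -0.4271] turn [-0.034, 0.0, -0.0378] dist 336.01343068395346 deg 9.151437919802548
```

```bash
python3 -m crank '[[[0.03,-0.03,-0.02],[0,0,0],30],[[0.09,-0.08,-0.07],[-0.005,0,-0.005],30],[[0.17,-0.15,-0.13],[-0.01,0,-0.011],30],[[0.27,-0.23,-0.21],[-0.016,0,-0.018],30],[[0.37,-0.32,-0.29],[-0.022,0,-0.025],30],[[0.46,-0.39,-0.36],[-0.028,0,-0.031],30],[[0.53,-0.45,-0.41],[-0.032,0,-0.036],30],[[0.549,-0.471,-0.4271],[-0.034,0,-0.0378],30]]'; python3 plan.py 462.7 306 100 89.14 -42
```

```text
time: 39.65
tool_pos: [461.5, 307.2, 149.3]
tool_rot: [-3.14, 0.734, 1.559]
wrist_force: [0.1, -0.4, -1.8]
gripper_width: 57.1
grasp_force: 64.0
q [ 0.63  0.44  1.6  -0.57  1.6   0.77] meas [461.5 307.2 149.3] [-3.14   0.734  1.559] cmd [462.7 306.  150. ] F [ 0.1 -0.4 -1.8] w 57.1 gf 64.0 t 39.6
shift [0.0836, 0.0, 0.0929] turn [-0.0, 0.0, 0.0] dist 49.99099118841313 deg 0.0
```

```bash
python3 -m crank '[[[0.01,0,0.01],[0,0,0],30],[[0.03,0,0.03],[0,0,0],30],[[0.05,0,0.055],[0,0,0],30],[[0.07,0,0.08],[0,0,0],30],[[0.0836,0,0.0929],[0,0,0],30],[[0.0836,0,0.0929],[0,0,0],30],[[0.0836,0,0.0929],[0,0,0],30],[[0.0836,0,0.0929],[0,0,0],30]]'; python3 - <<'E'
from h import *
im,d,p=snap('scene','s12.png'); cv2.imwrite('pics/s12c.png',cv2.resize(im[170:300,260:520,::-1],None,fx=3,fy=3))
E
python3 plan.py 462.7 306 100 89.14 15
```

```text
time: 40.65
tool_pos: [463.1, 306.3, 100.7]
tool_rot: [3.141, 0.732, 1.555]
wrist_force: [-0.4, -0.6, -1.6]
gripper_width: 57.2
grasp_force: 64.0
q [ 0.63  0.51  1.61 -0.57  1.53  0.82] meas [463.1 306.3 100.6] [3.141 0.733 1.555] cmd [462.7 306.  100. ] F [ 0.1  0.5 -2. ] w 57.0 gf 64.1 t 40.7
shift [0.0, 0.0, 0.0] turn [-0.0, 0.3167, 0.0] dist 0.0 deg 57.006
```

View pics/s12c.png

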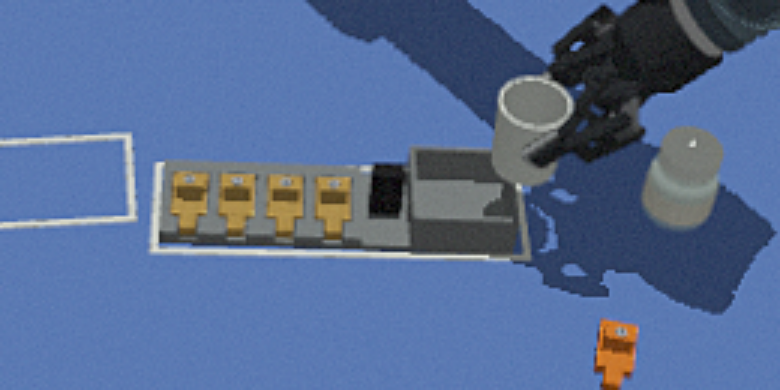

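The blocks are seated, the cup is poised beside the well, and the jar is clear. I'll start tipping.

```bash
python3 -m crank '[[[0,0,0],[0,0.03,0],30],[[0,0,0],[0,0.075,0],30],[[0,0,0],[0,0.12,0],30],[[0,0,0],[0,0.17,0],30],[[0,0,0],[0,0.22,0],30],[[0,0,0],[0,0.27,0],30],[[0,0,0],[0,0.3,0],30],[[0,0,0],[0,0.3167,0],30]]';python3 plan.py 462.7 306 100 89.14 55
```

```text
time: 41.7
tool_pos: [462.8, 305.2, 100.5]
tool_rot: [3.142, -0.263, 1.555]
wrist_force: [0.2, -0.0, -1.9]
gripper_width: 57.1
grasp_force: 64.3
q [0.26 0.12 1.98 0.3  0.99 0.11] meas [462.8 305.2 100.5] [ 3.142 -0.263  1.555] cmd [462.7 306.  100. ] F [ 0.2 -0.  -1.9] w 57.1 gf 64.3 t 41.7
shift [-0.0, 0.0, 0.0] turn [-0.0, 0.2222, -0.0] dist 0.0 deg 39.996
```

```bash
python3 -m crank '[[[0,0,0],[0,0.03,0],30],[[0,0,0],[0,0.06,0],30],[[0,0,0],[0,0.09,0],30],[[0,0,0],[0,0.12,0],30],[[0,0,0],[0,0.15,0],30],[[0,0,0],[0,0.18,0],30],[[0,0,0],[0,0.205,0],30],[[0,0,0],[0,0.2222,0],30]]';python3 plan.py 462.7 306 100 89.14 78
```

```text
time: 42.7
tool_pos: [462.8, 305.7, 100.1]
tool_rot: [3.141, -0.961, 1.556]
wrist_force: [-0.2, -0.2, -2.0]
gripper_width: 57.1
grasp_force: 64.3
q [-0.03  0.21  2.12  1.09  1.18 -0.66] meas [462.8 305.7 100.1] [ 3.141 -0.961  1.556] cmd [462.7 306.  100. ] F [-0.2 -0.2 -2. ] w 57.1 gf 64.3 t 42.7
shift [-0.0, 0.0, 0.0] turn [-0.0, 0.1278, -0.0] dist 0.0 deg 23.003999999999998
```

```bash
python3 -m crank '[[[0,0,0],[0,0.016,0],30],[[0,0,0],[0,0.032,0],30],[[0,0,0],[0,0.048,0],30],[[0,0,0],[0,0.064,0],30],[[0,0,0],[0,0.08,0],30],[[0,0,0],[0,0.096,0],30],[[0,0,0],[0,0.112,0],30],[[0,0,0],[0,0.1278,0],30]]';python3 plan.py 462.7 306 100 89.14 90
```

```text
time: 43.7
tool_pos: [462.9, 306.0, 100.1]
tool_rot: [-3.141, -1.364, 1.555]
wrist_force: [-0.1, -0.6, -1.2]
gripper_width: 57.0
grasp_force: 64.2
q [-0.12  0.43  2.1   1.36  1.46 -0.96] meas [462.9 306.  100.1] [-3.141 -1.364  1.555] cmd [462.7 306.  100. ] F [-0.1 -0.6 -1.2] w 57.0 gf 64.2 t 43.7
shift [-0.0, 0.0, 0.0] turn [-0.0, 0.0667, -0.0] dist 0.0 deg 12.005999999999998
```

```bash
python3 -m crank '[[[0,0,0],[0,0.016,0],30],[[0,0,0],[0,0.032,0],30],[[0,0,0],[0,0.048,0],30],[[0,0,0],[0,0.0667,0],30],[[0,0,0],[0,0.0667,0],30],[[0,0,0],[0,0.0667,0],30],[[0,0,0],[0,0.0667,0],30],[[0,0,0],[0,0.0667,0],30]]';python3 - <<'E'
from h import *
im,d,p=snap('scene','s13.png'); a=cv2.resize(im[130:280,300:500,::-1],None,fx=4,fy=4); cv2.imwrite('pics/s13c.png',a)
E
python3 plan.py
```

```text
time: 44.7
tool_pos: [463.0, 306.0, 100.5]
tool_rot: [1.57, -1.57, 3.127]
wrist_force: [-0.1, 0.4, -1.1]
gripper_width: 57.0
grasp_force: 64.2
q [-0.13  0.57  2.06  1.47  1.63 -1.06] meas [462.9 306.  100.4] [ 1.457 -1.57  -3.043] cmd [462.7 306.  100. ] F [ 0.6  0.1 -0.8] w 57.2 gf 64.2 t 44.8
```

View pics/s13c.png

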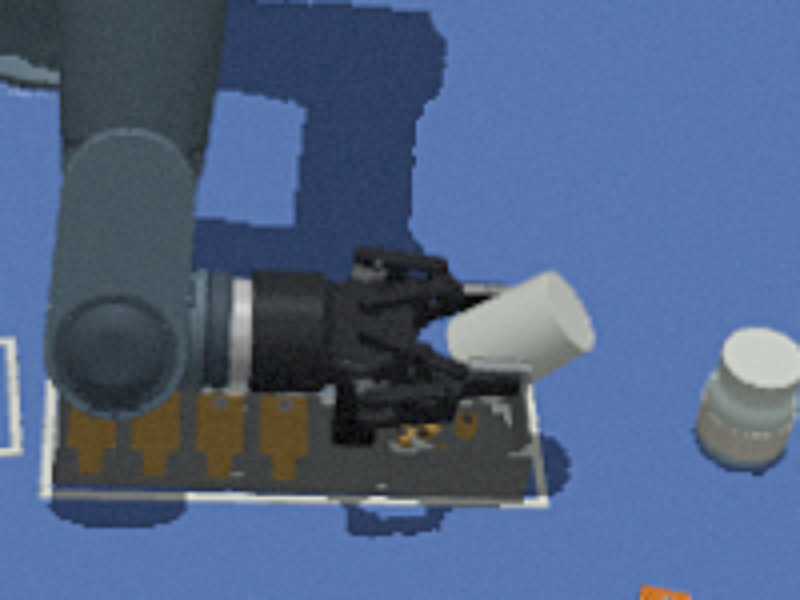

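Bushings are visible in the well, the weight has dropped by about 0.9 N, and the cup looks emptied. I'll turn it back upright.

```bash
python3 plan.py 462.7 306 110 89.14 20;  python3 -m crank '[[[-0.003,0,0],[0,-0.04,0],30],[[-0.006,0,0],[0,-0.09,0],30],[[-0.01,0,0],[0,-0.14,0],30],[[-0.013,0,0],[0,-0.19,0],30],[[-0.016,0,0],[0,-0.24,0],30],[[-0.02,0,0],[0,-0.29,0],30],[[-0.025,0,0],[0,-0.34,0],30],[[-0.025,0,0],[0,-0.3889,0],30]]'; python3 plan.py 462.7 306 150 89.14 -42
```

```text
q [-0.13  0.57  2.06  1.47  1.63 -1.06] meas [462.9 306.  100.4] [ 1.457 -1.57  -3.043] cmd [462.7 306.  100. ] F [ 0.6  0.1 -0.8] w 57.2 gf 64.2 t 44.8
shift [0.025, 0.0, 0.0] turn [-0.0, -0.3889, -0.0] dist 10.0 deg 70.00200000000001
time: 45.75
tool_pos: [462.6, 305.9, 90.7]
tool_rot: [3.141, -0.345, 1.555]
wrist_force: [-0.7, -0.3, -0.9]
gripper_width: 57.5
grasp_force: 64.1
q [0.22 0.13 2.01 0.41 0.96 0.01] meas [462.6 305.9  90.7] [ 3.141 -0.345  1.555] cmd [462.7 306.  110. ] F [-0.7 -0.3 -0.9] w 57.5 gf 64.1 t 45.8
shift [0.0342, 0.0, -0.094] turn [-0.0, -0.3445, 0.0] dist 40.01127840996836 deg 62.01
```

I typed that x shift with the wrong sign before reading the plan, so it went 10 mm down instead of up. It did no harm. I'll correct the record.

```bash
python3 - <<'E'
import numpy as np
z=np.load('cmd.npz');
from scipy.spatial.transform import Rotation as Ro
np.savez('cmd.npz',P=np.array([462.7,306,90.]),M=(Ro.from_euler('xyz',[np.pi,0,np.radians(89.14)])*Ro.from_rotvec([0,np.radians(20),0])).as_matrix())
E
python3 plan.py 462.7 306 150 89.14 -42
```

```text
q [0.22 0.13 2.01 0.41 0.96 0.01] meas [462.6 305.9  90.7] [ 3.141 -0.345  1.555] cmd [462.7 306.   90. ] F [-0.7 -0.3 -0.9] w 57.5 gf 64.1 t 45.8
shift [0.0513, 0.0, -0.141] turn [-0.0, -0.3444, -0.0] dist 60.016917614952526 deg 61.992
```

```bash
python3 -m crank '[[[0.01,0,-0.03],[0,-0.03,0],30],[[0.02,0,-0.06],[0,-0.08,0],30],[[0.03,0,-0.09],[0,-0.13,0],30],[[0.04,0,-0.12],[0,-0.18,0],30],[[0.05,0,-0.141],[0,-0.23,0],30],[[0.0513,0,-0.141],[0,-0.28,0],30],[[0.0513,0,-0.141],[0,-0.32,0],30],[[0.0513,0,-0.141],[0,-0.3444,0],30]]'; python3 - <<'E'
from h import *
im,d,p=snap('top','t14.png'); a=cv2.resize(im[260:340,190:350,::-1],None,fx=4,fy=4,interpolation=cv2.INTER_CUBIC)
im,d,p=snap('scene','s14.png'); b=cv2.resize(im[160:260,300:460,::-1],None,fx=4,fy=4,interpolation=cv2.INTER_CUBIC)[:280]
cv2.imwrite('pics/c14.png',np.vstack([a,b]))
E
python3 plan.py 600 0 170 80 -42
```

```text
time: 46.75
tool_pos: [462.1, 306.5, 149.5]
tool_rot: [-3.139, 0.736, 1.558]
wrist_force: [0.5, 0.8, -0.5]
gripper_width: 57.0
grasp_force: 64.1
q [ 0.63  0.44  1.6  -0.56  1.59  0.77] meas [461.7 306.5 148.5] [-3.137  0.734  1.56 ] cmd [462.7 306.  150. ] F [ 0.2 -0.6 -1.4] w 57.2 gf 64.2 t 46.9
shift [-0.5981, 0.3547, 0.4712] turn [0.034, -0.0, 0.0377] dist 335.9916998974826 deg 9.13806303326914
```

View pics/c14.png

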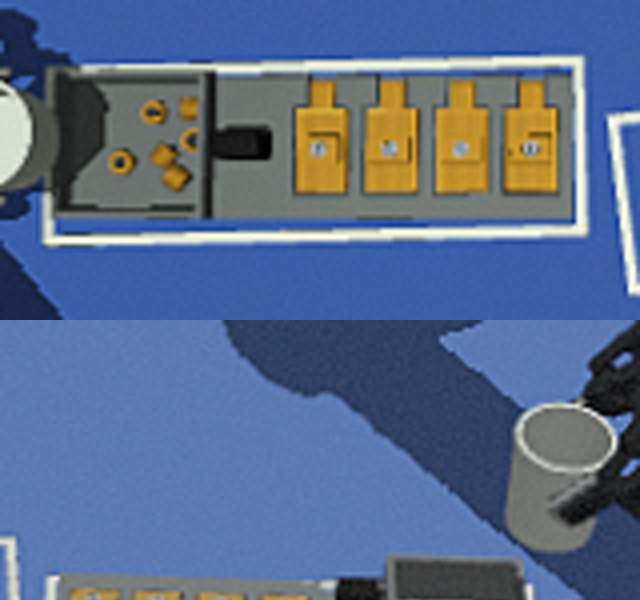

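All six bushings are in the well, at (152,112), (188,107), (190,140), (120,162), (163,155) and (176,177), and the cup is upright. I'll carry it back to the coaster.

```bash
python3 -m crank '[[[-0.03,0.02,0.02],[0,0,0],30],[[-0.09,0.05,0.07],[0.004,0,0.005],30],[[-0.18,0.1,0.14],[0.01,0,0.011],30],[[-0.28,0.16,0.22],[0.016,0,0.018],30],[[-0.39,0.23,0.31],[0.023,0,0.025],30],[[-0.5,0.29,0.39],[0.029,0,0.032],30],[[-0.57,0.34,0.45],[0.033,0,0.036],30],[[-0.5981,0.3547,0.4712],[0.034,0,0.0377],30]]'; python3 plan.py 629.1 -304.5 120 75 -42
```

```text
time: 47.85
tool_pos: [600.6, -3.6, 171.2]
tool_rot: [3.14, 0.732, 1.39]
wrist_force: [-0.2, 0.3, -0.5]
gripper_width: 57.5
grasp_force: 64.2
q [ 0.08  0.38  1.63 -0.71  1.41  0.48] meas [600.6  -3.6 171.2] [3.14  0.732 1.39 ] cmd [600.  -0. 170.] F [-0.2  0.3 -0.5] w 57.5 gf 64.2 t 47.9
shift [-0.4642, 0.2038, 0.586] turn [0.0186, -0.0, 0.0207] dist 309.9450480327117 deg 5.009209518476942
```

```bash
python3 -m crank '[[[-0.03,0.015,0.035],[0,0,0],30],[[-0.08,0.04,0.1],[0.003,0,0.003],30],[[-0.16,0.07,0.2],[0.006,0,0.007],30],[[-0.25,0.11,0.31],[0.01,0,0.011],30],[[-0.34,0.15,0.42],[0.014,0,0.015],30],[[-0.42,0.18,0.52],[0.017,0,0.019],30],[[-0.4642,0.2038,0.586],[0.0186,0,0.0207],30],[[-0.4642,0.2038,0.586],[0.0186,0,0.0207],30]]'; python3 plan.py 629.1 -304.5 36 75 -42
```

```text
time: 48.85
tool_pos: [627.9, -306.0, 119.0]
tool_rot: [-3.139, 0.733, 1.308]
wrist_force: [0.2, 0.5, -0.9]
gripper_width: 57.2
grasp_force: 64.2
q [-0.37  0.52  1.54 -0.82  1.14  0.27] meas [ 627.9 -306.   119. ] [-3.139  0.733  1.308] cmd [ 629.1 -304.5  120. ] F [ 0.2  0.5 -0.9] w 57.2 gf 64.2 t 48.9
shift [0.1405, 0.0, 0.156] turn [-0.0, -0.0, -0.0] dist 83.97737790619567 deg 0.0
```

```bash
python3 -m crank '[[[0.015,0,0.016],[0,0,0],30],[[0.04,0,0.045],[0,0,0],30],[[0.07,0,0.078],[0,0,0],30],[[0.1,0,0.11],[0,0,0],30],[[0.12,0,0.135],[0,0,0],30],[[0.132,0,0.147],[0,0,0],30],[[0.138,0,0.153],[0,0,0],30],[[0.1405,0,0.1561],[0,0,0],30]]'; python3 plan.py 629.1 -304.5 34.5 75 -42
```

```text
time: 49.85
tool_pos: [629.4, -304.6, 36.3]
tool_rot: [3.141, 0.733, 1.308]
wrist_force: [-0.3, -0.4, -0.3]
gripper_width: 57.1
grasp_force: 64.2
q [-0.37  0.65  1.54 -0.87  1.06  0.38] meas [ 629.4 -304.6   36.3] [3.141 0.733 1.308] cmd [ 629.1 -304.5   36. ] F [-0.3 -0.4 -0.3] w 57.1 gf 64.2 t 49.9
shift [0.0025, 0.0, 0.0028] turn [-0.0, -0.0, -0.0] dist 1.5014659503298768 deg 0.0
```

```bash
python3 -m crank '[[[0.001,0,0.001],[0,0,0],30],[[0.0025,0,0.0028],[0,0,0],30],[[0.0025,0,0.0028],[0,0,0],30],[[0.0025,0,0.0028],[0,0,0],56],[[0.0025,0,0.0028],[0,0,0],60],[[0.0025,0,0.0028],[0,0,0],66],[[0.0025,0,0.0028],[0,0,0],74],[[0.0025,0,0.0028],[0,0,0],82]]'; python3 plan.py 657 -200.5 154.5 75 -42
```

```text
time: 50.85
tool_pos: [629.0, -304.5, 34.4]
tool_rot: [-3.141, 0.733, 1.309]
wrist_force: [-0.4, -0.0, 0.3]
gripper_width: 81.8
grasp_force: 0.0
q [-0.37  0.65  1.54 -0.87  1.06  0.38] meas [ 629.  -304.5   34.4] [-3.141  0.733  1.309] cmd [ 629.1 -304.5   34.5] F [-0.4 -0.   0.3] w 81.8 gf 0.0 t 50.9
shift [-0.0006, 0.0001, -0.403] turn [-0.0, -0.0, -0.0] dist 161.2001836227242 deg 0.0
```

```bash
python3 -m crank '[[[0,0,-0.04],[0,0,0],82],[[0,0,-0.1],[0,0,0],82],[[0,0,-0.17],[0,0,0],82],[[0,0,-0.25],[0,0,0],82],[[0,0,-0.33],[0,0,0],82],[[0,0,-0.403],[0,0,0],82],[[0,0,-0.403],[0,0,0],82],[[0,0,-0.403],[0,0,0],82]]'; python3 - <<'E'
from h import *
im,d,p=snap('wrist','w15.png'); c=cloud(p,d).reshape(-1,3); k=c[(abs(c[:,0]-635)<60)&(abs(c[:,1]+300)<60)]
r=k[(abs(k[:,2]-73)<3)]; print('rim',len(r),cv2.minEnclosingCircle(r[:,:2].astype(np.float32)),r[:,2].mean())
g=im.astype(int).sum(2).ravel(); q=c[(abs(c[:,2]-3.5)<6)&(abs(c[:,0]-632)<60)&(abs(c[:,1]+300)<60)&(g<170)]
print('coaster',len(q),cv2.minEnclosingCircle(q[:,:2].astype(np.float32)))
E
python3 plan.py 560 30 230 89.14
```

```text
time: 51.85
tool_pos: [656.7, -200.1, 154.0]
tool_rot: [-3.14, 0.733, 1.31]
wrist_force: [-0.6, 0.8, -0.6]
gripper_width: 81.7
grasp_force: 0.0
rim 1251 ((632.32177734375, -297.1643981933594), 30.608915328979492) 72.62858870093417
coaster 3349 ((631.7942504882812, -296.51593017578125), 44.86424255371094)
q [-0.21  0.51  1.5  -0.77  1.29  0.33] meas [ 656.3 -200.4  153.3] [-3.139  0.733  1.31 ] cmd [ 657.  -200.5  154.5] F [0.1 0.6 0.7] w 82.0 gf 0.0 t 51.9
shift [0.2407, -0.3835, -0.4707] turn [-0.0288, 0.2321, -0.075] dist 261.24845798587984 deg 44.21001176204322
```

The cup stands within 1 mm of the coaster's centre. Next, the handle: a fresh look at the carrier first.

```bash
python3 -m crank '[[[0.02,-0.04,-0.06],[-0.003,0.03,-0.009],60],[[0.05,-0.09,-0.12],[-0.007,0.06,-0.019],60],[[0.08,-0.14,-0.18],[-0.011,0.09,-0.028],60],[[0.12,-0.19,-0.24],[-0.014,0.12,-0.038],60],[[0.16,-0.25,-0.31],[-0.018,0.15,-0.047],60],[[0.19,-0.31,-0.38],[-0.022,0.18,-0.057],60],[[0.22,-0.36,-0.44],[-0.026,0.21,-0.068],60],[[0.2407,-0.3835,-0.4707],[-0.0288,0.2321,-0.075],60]]'; python3 plan.py 480 160 250 89.14
```

```text
time: 52.9
tool_pos: [559.3, 30.6, 229.7]
tool_rot: [-3.141, -0.003, 1.556]
wrist_force: [0.3, -0.1, 0.1]
gripper_width: 60.2
grasp_force: 0.0
q [-0.15  0.04  1.79  0.    1.31 -0.13] meas [559.3  30.6 229.7] [-3.141e+00 -3.000e-03  1.556e+00] cmd [560.  30. 230.] F [ 0.3 -0.1  0.1] w 60.2 gf 0.0 t 52.9
shift [0.3219, -0.2049, -0.05] turn [-0.0, -0.0, -0.0] dist 153.93693254057 deg 0.0
```

```bash
python3 -m crank '[[[0.06,-0.04,-0.01],[0,0,0],60],[[0.14,-0.09,-0.02],[0,0,0],60],[[0.22,-0.14,-0.03],[0,0,0],60],[[0.29,-0.18,-0.05],[0,0,0],60],[[0.3219,-0.2049,-0.05],[0,0,0],60],[[0.3219,-0.2049,-0.05],[0,0,0],60],[[0.3219,-0.2049,-0.05],[0,0,0],60],[[0.3219,-0.2049,-0.05],[0,0,0],60]]'; cat >> h.py <<'E'
def handle(p,d,g):
    w=cloud(p,d).reshape(-1,3); b=w[(np.hypot(w[:,0]-g[0],w[:,1]-g[1])<30)&(w[:,2]>53)&(w[:,2]<60)]
    r=cv2.minAreaRect(b[:,:2].astype(np.float32)); print('handle',len(b),r,np.median(b[:,2]))
E
sed -i 's/^    F=loc(q,fl); out=\[\]/    return q\n    F=loc(q,fl); out=[]/' h.py
python3 - <<'E'
from h import *
im,d,p=snap('wrist','w16.png'); seated(im,d,p); print(carrier(p,d)); handle(p,d,(462,202))
E
python3 plan.py 461.8 202.2 100 89.14
```

```text
time: 53.9
tool_pos: [480.5, 159.3, 249.5]
tool_rot: [-3.141, 0.0, 1.554]
wrist_force: [-0.8, 0.4, 0.1]
gripper_width: 60.1
grasp_force: 0.0
pocket 0 plate z [14.9 16.9 18.2] body z 33.0 x [-22.5  40.6] y [-14.7  15.1] body c [ 1.1 -0.4]
pocket 1 plate z [15.1 16.8 18.1] body z 32.8 x [-22.4  40.2] y [-15.4  14.6] body c [ 1.2 -0.4]
pocket 2 plate z [15.4 16.9 18.2] body z 33.0 x [-22.5  40.7] y [-15.1  15.3] body c [ 1.1 -0. ]
pocket 3 plate z [15.3 16.9 18.3] body z 33.0 x [-22.6  39.9] y [-14.3  14.9] body c [0.9 0.1]
[461.30462862 160.13601384  -0.74399416]
handle 689 ((462.0167541503906, 202.15589904785156), (27.741119384765625, 15.832240104675293), 88.60078430175781) 56.68806903869481
q [ 0.1  -0.11  1.9   0.    1.36  0.11] meas [480.5 159.4 249.6] [-3.141  0.     1.554] cmd [480. 160. 250.] F [0.3 0.3 0.1] w 59.9 gf 0.0 t 54.0
shift [0.1048, -0.0471, 0.375] turn [-0.0, -0.0, -0.0] dist 156.88286075923017 deg 0.0
```

```bash
python3 -m crank '[[[0.02,-0.01,0.07],[0,0,0],50],[[0.05,-0.02,0.15],[0,0,0],44],[[0.08,-0.04,0.24],[0,0,0],44],[[0.1,-0.0471,0.32],[0,0,0],44],[[0.1048,-0.0471,0.36],[0,0,0],44],[[0.1048,-0.0471,0.375],[0,0,0],44],[[0.1048,-0.0471,0.375],[0,0,0],44],[[0.1048,-0.0471,0.375],[0,0,0],44]]'; python3 plan.py 461.9 202.2 25 89.14
```

```text
time: 54.95
tool_pos: [463.0, 202.4, 101.2]
tool_rot: [3.14, -0.001, 1.555]
wrist_force: [0.6, 0.0, -0.1]
gripper_width: 44.1
grasp_force: 0.0
q [0.19 0.07 2.01 0.   1.06 0.2 ] meas [463.  202.4 101.2] [ 3.140e+00 -1.000e-03  1.555e+00] cmd [461.8 202.2 100. ] F [ 0.6  0.  -0.1] w 44.1 gf 0.0 t 55.0
shift [0.0, 0.0003, 0.1875] turn [-0.0, -0.0, -0.0] dist 75.00009599993857 deg 0.0
```

```bash
python3 -m crank '[[[0,0,0.04],[0,0,0],44],[[0,0,0.09],[0,0,0],44],[[0,0,0.14],[0,0,0],44],[[0,0,0.175],[0,0,0],44],[[0,0,0.1875],[0,0,0],44],[[0,0,0.1875],[0,0,0],30],[[0,0,0.1875],[0,0,0],20],[[0,0,0.1875],[0,0,0],8]]'; python3 plan.py 449.2 33.8 25 92.4
```

```text
time: 55.95
tool_pos: [462.1, 202.6, 25.8]
tool_rot: [3.142, -0.001, 1.555]
wrist_force: [-2.6, -1.2, 3.8]
gripper_width: 15.4
grasp_force: 60.5
q [0.19 0.21 2.03 0.   0.9  0.2 ] meas [462.1 202.6  25.8] [ 3.142e+00 -1.000e-03  1.555e+00] cmd [461.9 202.2  25. ] F [-2.6 -1.2  3.8] w 15.4 gf 60.5 t 56.0
shift [-0.4214, -0.0254, 0.0] turn [-0.0, -0.0, -0.0181] dist 168.86592077740258 deg 3.2580000000000005
```

The handle is gripped (15.4 mm opening). I'll slide smoothly in legs.

```bash
python3 -m crank '[[[-0.01,0,0],[0,0,0],5],[[-0.03,-0.001,0],[0,0,-0.001],5],[[-0.055,-0.002,0],[0,0,-0.002],5],[[-0.085,-0.004,0],[0,0,-0.003],5],[[-0.115,-0.006,0],[0,0,-0.004],5],[[-0.145,-0.008,0],[0,0,-0.006],5],[[-0.175,-0.01,0],[0,0,-0.007],5],[[-0.205,-0.012,0],[0,0,-0.009],5]]'; python3 -c "
import json" ; python3 - <<'E'
from h import *
o=get_obs(); print(o['tool_pos'],o['tool_rot'])
im,d,p=snap('top','t17.png'); c=cloud(p,d).reshape(-1,3)
r=c[(c[:,2]>40)&(c[:,2]<46)&(abs(c[:,0]-458)<50)&(c[:,1]>130)&(c[:,1]<260)]; print('well rim',len(r),r.mean(0),r.min(0),r.max(0))
E
```

```text
time: 56.95
tool_pos: [456.6, 121.2, 25.8]
tool_rot: [3.14, -0.002, 1.583]
wrist_force: [0.4, 7.7, 2.3]
gripper_width: 15.2
grasp_force: 60.2
[456.63325931 121.18313907  25.76154633] [ 3.13956313e+00 -2.46656398e-03  1.58336728e+00]
well rim 33 [416.55158504 172.96736899  42.93052196] [414.7963332  144.60943124  40.45239506] [418.992897   194.63262901  45.86193205]
```

```bash
python3 setcmd.py 455.87 120.27 25 90.76; python3 plan.py 446.2 -7 25 93.2
```

```text
q [0.02 0.14 2.11 0.   0.89 0.  ] meas [456.6 120.1  25.8] [ 3.140e+00 -1.000e-03  1.583e+00] cmd [455.9 120.3  25. ] F [-1.1  0.2  3.6] w 15.3 gf 60.3 t 57.0
shift [-0.3178, -0.0284, -0.0] turn [-0.0, 0.0, -0.0136] dist 127.62658030363426 deg 2.448
```

```bash
python3 -m crank '[[[-0.015,-0.001,0],[0,0,-0.001],5],[[-0.045,-0.004,0],[0,0,-0.002],5],[[-0.09,-0.008,0],[0,0,-0.004],5],[[-0.14,-0.0125,0],[0,0,-0.006],5],[[-0.19,-0.017,0],[0,0,-0.008],5],[[-0.24,-0.0215,0],[0,0,-0.01],5],[[-0.285,-0.0255,0],[0,0,-0.012],5],[[-0.3178,-0.0284,0],[0,0,-0.0136],5]]'; python3 plan.py 436.5 -134.5 25 95.6
```

```text
time: 58.0
tool_pos: [446.8, -6.3, 25.7]
tool_rot: [3.14, -0.002, 1.626]
wrist_force: [0.2, 9.1, 6.0]
gripper_width: 15.1
grasp_force: 60.7
q [-0.27  0.08  2.18  0.    0.88 -0.33] meas [446.8  -6.3  25.7] [ 3.140e+00 -2.000e-03  1.626e+00] cmd [446.2  -7.   25. ] F [0.2 9.1 6. ] w 15.1 gf 60.7 t 58.0
shift [-0.3169, -0.042, -0.0] turn [-0.0, 0.0, -0.0133] dist 127.868438639095 deg 2.3939999999999997
```

```bash
python3 -m crank '[[[-0.015,-0.002,0],[0,0,-0.001],5],[[-0.045,-0.006,0],[0,0,-0.002],5],[[-0.09,-0.012,0],[0,0,-0.004],5],[[-0.14,-0.0185,0],[0,0,-0.006],5],[[-0.19,-0.025,0],[0,0,-0.008],5],[[-0.24,-0.032,0],[0,0,-0.01],5],[[-0.285,-0.038,0],[0,0,-0.012],5],[[-0.3169,-0.042,0],[0,0,-0.0133],5]]'; python3 -m crank '[[[0,0,0],[0,0,0],5],[[0,0,0],[0,0,0],5],[[0,0,0],[0,0,0],14],[[0,0,0],[0,0,0],17],[[0,0,0],[0,0,0],20],[[0,0,0],[0,0,0],26],[[0,0,0],[0,0,0],34],[[0,0,0],[0,0,0],44]]'; python3 plan.py 470 -160 260 95.6
```

```text
time: 59.0
tool_pos: [437.0, -133.5, 25.7]
tool_rot: [3.141, -0.003, 1.668]
wrist_force: [0.2, 11.5, 10.2]
gripper_width: 15.1
grasp_force: 61.2
time: 60.0
tool_pos: [436.3, -134.2, 24.8]
tool_rot: [-3.141, -0.0, 1.668]
wrist_force: [-0.2, 0.6, -0.6]
gripper_width: 43.5
grasp_force: 0.0
q [-0.55  0.11  2.15 -0.    0.88 -0.65] meas [ 436.3 -134.2   24.8] [-3.141 -0.     1.668] cmd [ 436.5 -134.5   25. ] F [-0.2  0.6 -0.6] w 43.5 gf 0.0 t 60.0
shift [-0.0716, 0.0771, -0.5875] turn [-0.0, 0.0, 0.0] dist 238.73909441061386 deg 0.0
```

```bash
python3 -m crank '[[[0,0,-0.06],[0,0,0],50],[[0,0,-0.14],[0,0,0],60],[[0,0,-0.24],[0,0,0],70],[[-0.02,0.03,-0.36],[0,0,0],85],[[-0.05,0.05,-0.48],[0,0,0],85],[[-0.0716,0.0771,-0.5875],[0,0,0],85],[[-0.0716,0.0771,-0.5875],[0,0,0],85],[[-0.0716,0.0771,-0.5875],[0,0,0],85]]'; python3 - <<'E'
from h import *
im,d,p=snap('wrist','w18.png'); q=carrier(p,d,(440.7,-176.3,5.7)); print(q); seated(im,d,p,q); handle(p,d,(436.5,-134.5))
im,d,p=snap('top','t18.png'); cv2.imwrite('pics/t18c.png',cv2.resize(im[190:350,320:500,::-1],None,fx=3.5,fy=3.5,interpolation=cv2.INTER_CUBIC))
E
```

```text
time: 61.0
tool_pos: [469.4, -159.5, 258.9]
tool_rot: [-3.14, -0.001, 1.668]
wrist_force: [-0.1, 0.5, 0.1]
gripper_width: 85.1
grasp_force: 0.0
[ 441.60154857 -177.30735644    5.66242321]
pocket 0 plate z [14.9 16.9 18.2] body z 32.9 x [-22.8  39.6] y [-14.7  14.8] body c [ 0.6 -0.3]
pocket 1 plate z [15.  16.8 18.1] body z 32.9 x [-22.7  40.4] y [-14.9  14.4] body c [ 0.7 -0.8]
pocket 2 plate z [15.1 16.8 18.1] body z 32.9 x [-22.6  40.2] y [-15.1  14.6] body c [ 0.6 -0.4]
pocket 3 plate z [15.4 16.8 18.1] body z 32.9 x [-22.7  40. ] y [-16.2  14.6] body c [ 1.  -0.3]
handle 626 ((437.54754638671875, -135.13865661621094), (16.148439407348633, 27.99486541748047), 5.387147903442383) 56.749560327768734
```

View pics/w18.png

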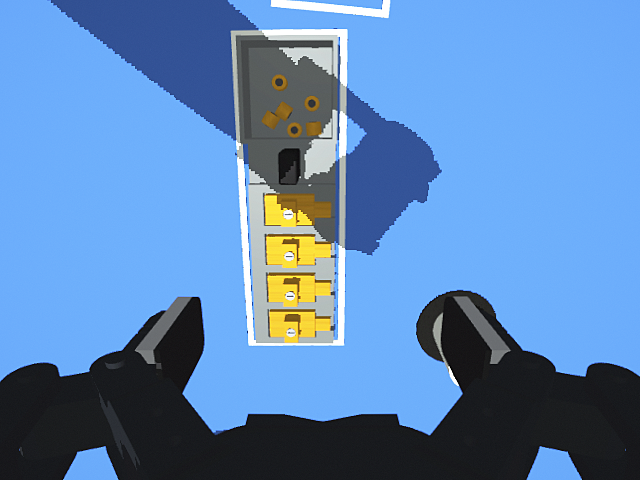

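The carrier lies squarely inside the ready outline, within about 1–2 mm and 0.1°. All four blocks are seated, all six bushings are in the well, and the cup is on its coaster. I'm handing in.

```bash
python3 -c "
from rig import close_job
print(close_job())"
```

```text
the job is handed in; nothing more can be done
None
```

The job is handed in at about 61 s of the 210 s limit; the judge returned no verdict. By my last images all four blocks are seated and all six bushings are in the well. The cup stands upright on its coaster, and the carrier lies within about 2 mm and 0.1° of the ready mark.

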